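# Tip a scoop of washed stage hardware onto the drain grate and sort it

### The job

Swing the drain box's carry handle over, off the grate, until it is fully home in its catch; only then tip the whole scoop of washed hardware out onto the grate, so that every small nut drops through into the pan and the large pieces all stay on top. Put the empty scoop back upright on its mat, and pick every large piece off the grate and lay it in the drying tray, side by side in one layer. Do not knock the petri dishes or the jar about.

Things in the scene. Friction and masses are not known exactly. Their poses are not given: they have to be found in the camera images.
- drain_box: Drain box, fixed to the bench, steel: an open catch pan 242 x 218 mm outside (4 mm walls, 4 mm floor) and 65 mm high, with a grate of seven round bars 6 mm thick running along its y axis, 30 mm apart (24 mm clear gaps), their tops 55 mm above the bench and 10 mm below the pan's rim. Inside width 234 x 210 mm. Origin: centre of the underside; x points to the side on which the handle's rest is (away from the robot).
- bail (a joint): Carry handle of the drain box: a U of 12 mm round bar on pivots in the middle of the box's two y sides. 0 = standing straight up over the grate; it grows as the top swings towards the box's +x, to 1.60 = lying down beyond the +x rim, at its stop, its arms home in the two catch clips. The pivots are stiff: it stays where it is left and takes up to 3 N at the bar to move, so it has to be pushed right down to the stop.
- bail_bar (a point): Middle of the handle's cross bar (12 mm thick, 17 mm over the rubber sleeve in the middle, about 240 mm long along the box's y axis), 150 mm from the pivots.
- bail_hinge (a point): Point on the handle's pivot axis (the box's y axis direction), in the middle of the box, 58 mm above the bench.
- scoop: Loose polished steel scoop (220 g empty) holding the washed hardware: floor 180 (x) x 146 (y) mm, 3 mm thick, sides 45 mm high at its +x, +y and -y edges; the mouth at its -x edge is open. Origin: centre of the underside. What is in it starts to slide at 15 to 25 degrees of tilt.
- scoop_grip (a point): Centre of the scoop's bridge handle, 100 mm above the origin: a flat level black bar 12 mm thick (x), 22 mm tall, 146 mm long (y), held by an upright at each end.
- mat: Black rubber mat 220 x 200 x 3 mm (x, y, z), fixed to the bench, on which the scoop stands. Origin: centre of the underside.
- tray: Loose white drying tray 260 (x) x 220 (y) mm, 600 g, 4 mm walls only 16 mm high, floor 4 mm thick. Origin: centre of the underside.
- block0_mid (a point): Centre of a large piece, an aluminium rod clamp 44 x 36 x 34 mm (x, y, z), 70 g, axes along its edges. Starts in the scoop; too big for the grate's gaps, though it may come to rest edge down between two bars. May be absent.
- block1_mid (a point): Centre of a large piece, an aluminium rod clamp 44 x 36 x 34 mm (x, y, z), 70 g, axes along its edges. Starts in the scoop; too big for the grate's gaps, though it may come to rest edge down between two bars. May be absent.
- block2_mid (a point): Centre of a large piece, an aluminium post foot 38 x 38 x 36 mm (x, y, z), 70 g, axes along its edges. Starts in the scoop; too big for the grate's gaps, though it may come to rest edge down between two bars. May be absent.
- block3_mid (a point): Centre of a large piece, an aluminium post foot 38 x 38 x 36 mm (x, y, z), 70 g, axes along its edges. Starts in the scoop; too big for the grate's gaps, though it may come to rest edge down between two bars. May be absent.
- block4_mid (a point): Centre of a large piece, an aluminium post foot 38 x 38 x 36 mm (x, y, z), 70 g, axes along its edges. Starts in the scoop; too big for the grate's gaps, though it may come to rest edge down between two bars. May be absent.
- nut0_mid (a point): Centre of a small steel hex nut, 15 mm across, 9 mm high (z), 12 g. Starts in the scoop; falls through the grate's gaps. May be absent.
- nut1_mid (a point): Centre of a small steel hex nut, 15 mm across, 9 mm high (z), 12 g. Starts in the scoop; falls through the grate's gaps. May be absent.
- nut2_mid (a point): Centre of a small steel hex nut, 15 mm across, 9 mm high (z), 12 g. Starts in the scoop; falls through the grate's gaps. May be absent.
- nut3_mid (a point): Centre of a small steel hex nut, 15 mm across, 9 mm high (z), 12 g. Starts in the scoop; falls through the grate's gaps. May be absent.
- nut4_mid (a point): Centre of a small steel hex nut, 15 mm across, 9 mm high (z), 12 g. Starts in the scoop; falls through the grate's gaps. May be absent.
- nut5_mid (a point): Centre of a small steel hex nut, 15 mm across, 9 mm high (z), 12 g. Starts in the scoop; falls through the grate's gaps. May be absent.
- dishes: Stack of three petri dishes, 62 mm wide, 39 mm high, not part of the job. Origin: centre of its underside.
- jar: Small amber jar, 52 mm wide, 65 mm high, not part of the job. Origin: centre of its underside.

How it is judged (in metres and radians):
On the way, in this order (a step that is already met when the one before it is completed fails the run):
1. The carry handle is fully home in its catch (value of joint bail above 1.54 rad), for 0.2 s.
2. All the large pieces lie on top of the grate, within the rim (x of block0_mid in the frame of drain_box between -0.117 and 0.117 m and y of block0_mid in the frame of drain_box between -0.105 and 0.105 m and z of block0_mid in the frame of drain_box between 0.06 and 0.11 m and x of block1_mid in the frame of drain_box between -0.117 and 0.117 m and y of block1_mid in the frame of drain_box between -0.105 and 0.105 m and z of block1_mid in the frame of drain_box between 0.06 and 0.11 m and x of block2_mid in the frame of drain_box between -0.117 and 0.117 m and y of block2_mid in the frame of drain_box between -0.105 and 0.105 m and z of block2_mid in the frame of drain_box between 0.06 and 0.11 m and x of block3_mid in the frame of drain_box between -0.117 and 0.117 m and y of block3_mid in the frame of drain_box between -0.105 and 0.105 m and z of block3_mid in the frame of drain_box between 0.06 and 0.11 m and x of block4_mid in the frame of drain_box between -0.117 and 0.117 m and y of block4_mid in the frame of drain_box between -0.105 and 0.105 m and z of block4_mid in the frame of drain_box between 0.06 and 0.11 m), for 0.2 s.
At the end, for the whole second after the job is handed in: Handle in its catch (past 1.54 rad); every nut in the pan below the bars; every large piece at rest on the tray's floor, one layer (centre inside the walls, under 40 mm above its underside); scoop upright (0.08 rad) on its mat, centres within 50 mm; tray flat on the bench (value of joint bail above 1.54 rad and x of nut0_mid in the frame of drain_box between -0.117 and 0.117 m and y of nut0_mid in the frame of drain_box between -0.105 and 0.105 m and z of nut0_mid in the frame of drain_box between -0.01 and 0.042 m and x of nut1_mid in the frame of drain_box between -0.117 and 0.117 m and y of nut1_mid in the frame of drain_box between -0.105 and 0.105 m and z of nut1_mid in the frame of drain_box between -0.01 and 0.042 m and x of nut2_mid in the frame of drain_box between -0.117 and 0.117 m and y of nut2_mid in the frame of drain_box between -0.105 and 0.105 m and z of nut2_mid in the frame of drain_box between -0.01 and 0.042 m and x of nut3_mid in the frame of drain_box between -0.117 and 0.117 m and y of nut3_mid in the frame of drain_box between -0.105 and 0.105 m and z of nut3_mid in the frame of drain_box between -0.01 and 0.042 m and x of nut4_mid in the frame of drain_box between -0.117 and 0.117 m and y of nut4_mid in the frame of drain_box between -0.105 and 0.105 m and z of nut4_mid in the frame of drain_box between -0.01 and 0.042 m and x of nut5_mid in the frame of drain_box between -0.117 and 0.117 m and y of nut5_mid in the frame of drain_box between -0.105 and 0.105 m and z of nut5_mid in the frame of drain_box between -0.01 and 0.042 m and x of block0_mid in the frame of tray between -0.126 and 0.126 m and y of block0_mid in the frame of tray between -0.106 and 0.106 m and z of block0_mid in the frame of tray between 0 and 0.04 m and linear speed of each of block0, block1, block2, block3, block4, scoop below 0.02 m/s and x of block1_mid in the frame of tray between -0.126 and 0.126 m and y of block1_mid in the frame of tray between -0.106 and 0.106 m and z of block1_mid in the frame of tray between 0 and 0.04 m and x of block2_mid in the frame of tray between -0.126 and 0.126 m and y of block2_mid in the frame of tray between -0.106 and 0.106 m and z of block2_mid in the frame of tray between 0 and 0.04 m and x of block3_mid in the frame of tray between -0.126 and 0.126 m and y of block3_mid in the frame of tray between -0.106 and 0.106 m and z of block3_mid in the frame of tray between 0 and 0.04 m and x of block4_mid in the frame of tray between -0.126 and 0.126 m and y of block4_mid in the frame of tray between -0.106 and 0.106 m and z of block4_mid in the frame of tray between 0 and 0.04 m and angle between scoop's own z axis and vertical below 0.08 rad and horizontal distance between scoop and mat below 0.05 m and height (world z) of scoop below 0.012 m and height (world z) of tray below 0.01 m); the robot touches nothing.
It fails at once if The stack of dishes was knocked (moved more than 3 cm) (distance of dishes from where it was at the start of the episode above 0.03 m).
It fails at once if The jar was knocked (moved more than 3 cm) (distance of jar from where it was at the start of the episode above 0.03 m).
Of block0, block1, block2, block3, block4 only 3 to 5 are there at a start; the rules pass over those that are not, and their reading is None.
Of nut0, nut1, nut2, nut3, nut4, nut5 only 3 to 6 are there at a start; the rules pass over those that are not, and their reading is None.
At some moment in a run one of tray, block0, block1, block2, block3, block4 may be knocked a few centimetres aside while the robot is not near it.
It also fails if it takes over 210 s, if anything falls off the work surface, if the arm or the gripper's body presses on something with over 40 N, if the wrist force passes 120 N, or if a joint passes its speed limit or range.

### The arm

A 6-joint arm with a two-finger parallel gripper is mounted at the origin on the work surface. World frame = base frame: x ahead of the robot, y to its left, z up, the work surface at z = 0. Lengths are in mm, angles in rad, forces in N, time in s.
With the tool pointing down it reaches from about 325 to 875 mm from the base axis. Payload 4.4 kg.
Tool frame: the origin (TCP) lies midway between the tips of the shut fingers; the grasp point (between the pads) lies 19 mm behind it; x points along the fingers, y is the direction in which the jaws open and shut, and the axes are right-handed (so a half turn about x gives the same grasp; the last joint's range is limited). The gripper opens to 85 mm and grips with 20 to 120 N. Pads are 22 mm wide; open, the fingers measure 114 mm over their backs; the gripper's body (76 mm by 85 mm) begins 54 mm behind the grasp point. The pads swing forward as they close: fully open they stand 13 mm farther back than shut.
Start: joints at [1.175, 0.207, 1.542, -0, 1.393, -0.15], TCP at [139.926, 557.717, 231.282] pointing down, gripper open.
Joint ranges: [-2.73, 2.73], [-0.86, 2.22], [0.23, 2.46], [-1.11, 4.25], [0.08, 2.63], [-2.82, 2.82]. Speed limits (rad/s): [2.79, 2.79, 3.14, 3.14, 3.14, 3.14].

### API

Orientations are given as [roll, pitch, yaw] about the fixed x, y, z axes, in that order (R = Rz(yaw) Ry(pitch) Rx(roll)).
In Python, from plant import read_state, grab_frame, hand_in gives the robot as it stands.
- The arm moves only by the shell command python3 -m inch 'ROWS'. ROWS is a JSON object of lists of equal length, an entry for each row: "claw": the closure, from 0 (fully open) to 1 (shut); "linear": the shift along the tool's x, y, z in m, a list of three; "spin": the turn about the tool's x in rad. A call has 1 to 10 rows; each row is the pose to reach, as a shift and turn from the pose commanded when the call began, along the tool's axes at that moment; what a row does not reach only later rows make up. A row lasts 1/8 s, in which the tool goes at most 62.5 mm and 10.7 degrees, less where a joint would pass 70% of its speed; a pose out of reach is approached as far as the arm can. A call with a gripper value outside its range is refused whole. The fingers move at their own pace and stop on an object; the grip force is fixed at half the most. Time passes only in rows, so rows that repeat a pose let the fingers close. It gives the time, the measured TCP pose, the force and the opening at its end, in the units of the state.
- read_state(): the state, without advancing time (a new reading comes with each control period).
- grab_frame(name): name is "scene" or "top" or "wrist"; returns a dict with "frame" (400x640x3 uint8, blue, green, red), "range_z" (400x640 float32, mm along the optical axis (not along the pixel's ray), 0 where there is no reading), "mtx" (3x3 intrinsics, pixels), "R" (3x3) and "t" (3): a world point X has camera coordinates R X + t. Camera axes: x right, y down, z forward; pixel columns grow to the right and rows downward; lengths in mm; the calibration is good to about 2 mm. A picture is of the moment at which its call begins.
- hand_in(): hands the job in, once; it reports no verdict.
The state is a dict: "time_s": time; "joint_positions": joint angles; "joint_velocities": joint speeds; "joint_efforts": joint torques, N m; "eef_pos": TCP position; "eef_rot": TCP orientation; "contact_force": force on the tool from outside, world axes, zero at the start; "ft_torque": the same for the moment, N m; "opening": opening from 0.0 (shut) to 1.0 (fully open).
Only numpy, scipy, OpenCV 4.12 (cv2) and the standard library are available. Lean on these libraries where they do the work, as an engineer would, in place of code of your own. Each camera call takes 0.05 s, during which the arm holds its last target.

## Working session

There is one attempt and no reset: what is moved stays moved. The work goes in short steps, Python scripts to look and compute and a shell command to move; the robot and the scene stay as the last step left them, time stands still between calls to the robot, and variables do not carry over. Pictures are saved under pics/ and viewed, and the job is handed in when it is done.

```bash
ls; mkdir -p pics; cat > h.py <<'E'
import numpy as np, cv2, json, sys
from plant import read_state, grab_frame, hand_in
def snap(name, tag):
    f=grab_frame(name); cv2.imwrite(f'pics/{tag}.png', f['frame']); np.savez(f'pics/{tag}.npz', **f); return f
def load(tag):
    return dict(np.load(f'pics/{tag}.npz'))
def cloud(f):
    z=f['range_z'].astype(float); h,w=z.shape
    u,v=np.meshgrid(np.arange(w),np.arange(h))
    K=f['mtx']; P=np.stack([(u-K[0,2])/K[0,0]*z,(v-K[1,2])/K[1,1]*z,z],-1)
    X=(P-f['t'].reshape(3))@f['R']
    X[z<=0]=np.nan
    return X
def ray(f,u,v,h):
    K=f['mtx']; d=np.array([(u-K[0,2])/K[0,0],(v-K[1,2])/K[1,1],1.])
    d=f['R'].T@d; c=-f['R'].T@f['t'].reshape(3)
    return c+d*(h-c[2])/d[2]
def proj(f,X):
    p=f['mtx']@(f['R']@np.asarray(X,float)+f['t'].reshape(3)); return p[:2]/p[2]
E
python3 - <<'E'
from h import *
print(read_state())
for n in ['scene','top','wrist']:
    f=snap(n,n+'0'); print(n, f['mtx'].tolist(), (-f['R'].T@f['t'].reshape(3)).round(), f['R'].round(2).tolist())
E
```

```text
pics
{'time_s': 0.0, 'joint_positions': array([ 1.17451276e+00,  2.07415426e-01,  1.54299763e+00,  1.15545114e-05,
        1.39349314e+00, -1.50494831e-01]), 'joint_velocities': array([ 0.0011482 , -0.00142583,  0.00075616, -0.00022373,  0.00051055,
        0.00110911]), 'joint_efforts': array([-2.45213385e-03, -3.83026350e+01, -2.91595656e+01, -5.47498166e-04,
        1.04026002e-02, -1.77467001e-06]), 'eef_pos': array([139.61238382, 556.99585618, 230.10764774]), 'eef_rot': array([-1.72620507,  1.56848276, -1.97199586]), 'contact_force': array([-0.86430979, -0.20806629, -0.65856218]), 'ft_torque': array([0.05658267, 0.04915064, 0.06165304]), 'opening': 1.0022178598091107}
scene [[363.6248305898744, 0.0, 318.89760402651024], [0.0, 363.6248305898744, 203.05570815592918], [0.0, 0.0, 1.0]] [1048.  316.  742.] [[-0.53, 0.85, 0.01], [0.6, 0.38, -0.71], [-0.6, -0.37, -0.71]]
top [[493.69964547334195, 0.0, 322.6876062198688], [0.0, 493.69964547334195, 185.45894833908957], [0.0, 0.0, 1.0]] [ 326.   -7. 1362.] [[-0.01, -1.0, -0.03], [-0.98, 0.02, -0.18], [0.18, 0.03, -0.98]]
wrist [[320.79967188656195, 0.0, 320.22542300454353], [0.0, 320.79967188656195, 197.37852754047512], [0.0, 0.0, 1.0]] [ 65. 576. 374.] [[0.24, 0.97, -0.0], [0.92, -0.23, 0.31], [0.3, -0.08, -0.95]]
```

View pics/scene0.png

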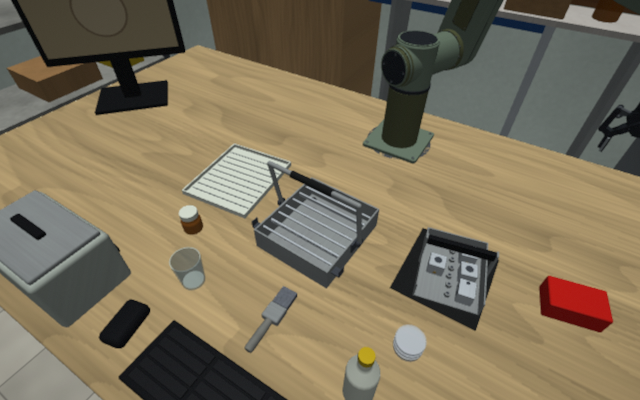

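View pics/top0.png

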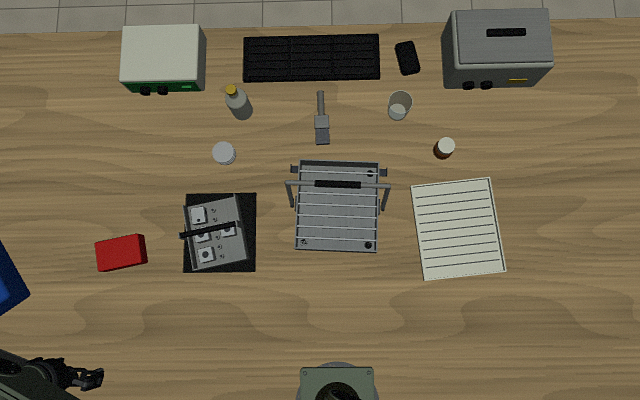

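View pics/wrist0.png

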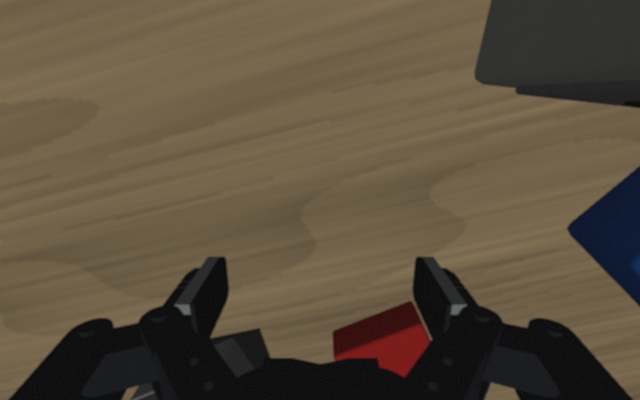

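```bash
python3 - <<'E'
from h import *
f=load('top0'); im=f['frame']
cv2.imwrite('pics/z1.png',cv2.resize(im[140:290,160:410],(800,480),interpolation=cv2.INTER_CUBIC))
f=load('scene0'); im=f['frame']
cv2.imwrite('pics/z2.png',cv2.resize(im[140:340,180:520],None,fx=2.35,fy=2.35,interpolation=cv2.INTER_CUBIC))
E
```

```text
(no output)
```

View pics/z1.png

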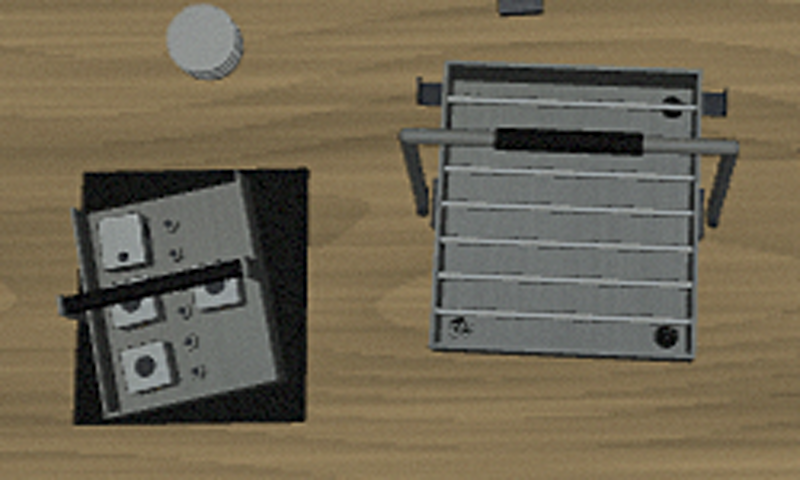

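View pics/z2.png

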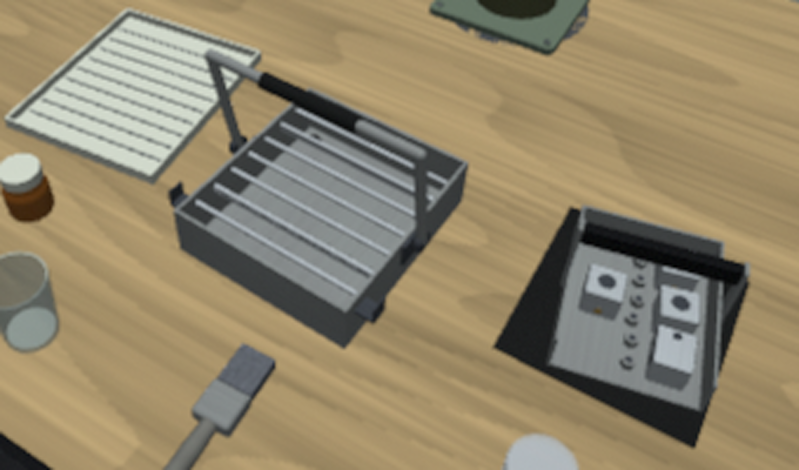

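```bash
python3 - <<'E'
from h import *
f=load('top0'); X=cloud(f)
def reg(u0,u1,v0,v1,z0,z1):
    m=np.zeros(X.shape[:2],bool); m[v0:v1,u0:u1]=1
    m&=(X[...,2]>z0)&(X[...,2]<z1); return X[m]
def rect(P,n):
    r=cv2.minAreaRect(P[:,:2].astype(np.float32)); print(n,len(P),np.round(r[0],1),np.round(r[1],1),round(r[2],2),'z',np.round(np.percentile(P[:,2],[5,50,95]),1)); return r
# bench level
print('bench',np.nanmedian(X[300:330,100:280,2]))
rect(reg(293,384,155,258,60,72),'rim')
P=reg(283,395,170,200,160,230); rect(P,'bailbar')
print(P.mean(0))
rect(reg(175,250,215,240,92,125),'scoopbar')
rect(reg(400,515,170,290,8,30),'tray>8')
rect(reg(400,515,170,290,2,30),'tray')
for n,(u,v),r,h in [('dishes',(223,152),25,39),('jar',(445,148),20,65)]:
    P=reg(u-r,u+r,v-r,v+r,h-12,h+10); rect(P,n); print(P.mean(0))
rect(reg(178,262,190,275,1.5,60),'scoop+mat')
for z0,z1 in [(36,43),(46,54)]:
  rect(reg(178,250,195,275,z0,z1),f'scoop {z0}')
E
```

```text
bench 0.2779087117675681
rim 602 [519.3 -10.1] [239.3 243.1] 86.89 z [60.7 64.6 69.4]
bailbar 685 [543.9  -9.1] [252.3  22.2] 87.08 z [184.7 210.5 215.4]
[545.1627779   -9.09466249 208.21888332]
scoopbar 359 [452.8 324.6] [ 16.8 155.7] 10.82 z [ 98.8 113.7 117.8]
tray>8 1163 [ 456.8 -334. ] [308.2 279.2] 89.34 z [ 8.2 11.7 18.9]
tray 6950 [ 455.1 -336.8] [316.1 331.9] 87.82 z [ 2.2  4.7 14.8]
dishes 390 [675.9 308.1] [61.2 59.4] 41.32 z [33.8 38.6 43.9]
[675.32167229 307.85554453  38.66033595]
jar 242 [ 675.1 -304. ] [45.4 45.8] 45.07 z [57.8 64.6 68.5]
[ 674.61507942 -302.81614321   64.10317554]
scoop+mat 5190 [457.6 321.1] [238.3 235.9] 0.56 z [ 2.1  6.7 45.6]
scoop 36 536 [453.5 322.7] [179.  147.9] 11.7 z [36.5 40.2 42.6]
scoop 46 233 [450.6 324.8] [177.8 154.6] 10.21 z [46.3 48.  52.3]
```

```bash
python3 - <<'E'
from h import *
f=load('top0')
def zz(x,y): return 160+(x+.5)/3.2-.5,140+(y+.5)/3.2-.5
C=np.array([ray(f,*zz(*p),65)[:2] for p in [(445,62),(702,70),(693,360),(432,347)]]); print('box corners',C.round(1).tolist(),C.mean(0).round(1))
print('xaxis',np.degrees(np.arctan2(*( (C[0]+C[1]-C[2]-C[3])[::-1]))), 'side', np.linalg.norm(C[0]-C[1]),np.linalg.norm(C[1]-C[2]))
M=np.array([ray(f,*zz(*p),3)[:2] for p in [(85,171),(308,169),(306,421),(73,424)]]); print('mat',M.round(1).tolist(),M.mean(0).round(1))
T=np.array([ray(f,u,v,16)[:2] for u,v in [(411,185),(490,178),(506,271),(425,280)]]); print('tray',T.round(1).tolist(),T.mean(0).round(1))
d=T[0]+T[1]-T[2]-T[3]; print('ang',np.degrees(np.arctan2(d[1],d[0])))
B=np.array([ray(f,*zz(*p),111)[:2] for p in [(60,297),(240,262),(243,275),(66,315)]]); print('bar',B.round(1).tolist(),B.mean(0).round(1))
for p in [(495,139),(643,143),(403,136),(738,147)]: print('bail',ray(f,*zz(*p),208).round(1))
for n,p,h in [('b',(123,228),38),('b',(133,300),38),('b',(147,355),38),('b',(218,282),38)]: print(n,ray(f,*zz(*p),h).round(1))
E
```

```text
box corners [[643.7, 93.6], [632.7, -122.7], [391.1, -107.5], [404.4, 104.9]] [518.   -7.9]
xaxis -3.143254668255511 side 216.60818164717392 242.09319704535284
mat [[566.2, 416.3], [564.7, 219.1], [346.9, 217.8], [346.8, 417.9]] [456.2 317.8]
tray [[576.1, -212.8], [592.0, -430.1], [339.3, -453.8], [318.3, -238.5]] [ 456.4 -333.8]
ang 5.5162816814476
bar [[445.3, 398.7], [471.2, 254.7], [460.8, 252.1], [430.9, 393.3]] [452.  324.7]
bail [549.1  45.4 208. ]
bail [544.1 -64.5 208. ]
bail [552.6 114.1 208. ]
bail [ 539.9 -134.6  208. ]
b [510.2 370.8  38. ]
b [448.8 360.1  38. ]
b [402.5 346.7  38. ]
b [463.  288.3  38. ]
```

```bash
cat >> h.py <<'E'
from scipy.spatial.transform import Rotation as Rot
def go(p, jaw=None):
    """p world target TCP mm; jaw: desired direction (deg) of tool y in world xy, mod 180. prints linear (m), spin"""
    s=read_state(); R=Rot.from_euler('xyz',s['eef_rot']).as_matrix()
    d=R.T@(np.array(p,float)-s['eef_pos'])/1000
    a=np.degrees(np.arctan2(R[1,1],R[0,1])); sp=0
    if jaw is not None:
        da=(jaw-a+90)%180-90
        # world +rotation about z = - about tool x (x down)
        sp=-np.radians(da)*np.sign(-R[2,0])
    print('t',round(s['time_s'],2),'tcp',s['eef_pos'].round(1),'jaw',round(a,1),'F',s['contact_force'].round(1),'open',round(s['opening'],3),'q',s['joint_positions'].round(2))
    print('linear',d.round(4).tolist(),'spin',round(sp,4),'dist',round(np.linalg.norm(d)*1000))
    return R
E
python3 -c "
from h import *
print(go([490,-9,195],90).round(3)); go([490,-9,235],90)"
```

```text
t 0.15 tcp [139.7 557.2 230.4] jaw 75.9 F [-0.8  0.6 -0.4] open 0.997 q [ 1.17  0.21  1.54  0.    1.39 -0.15]
linear [0.0361, -0.4638, 0.4776] spin -0.2459 dist 667
[[-0.001  0.243  0.97 ]
 [-0.002  0.97  -0.243]
 [-1.    -0.002 -0.   ]]
t 0.15 tcp [139.7 557.2 230.4] jaw 75.9 F [-0.8  0.6 -0.4] open 0.997 q [ 1.17  0.21  1.54  0.    1.39 -0.15]
linear [-0.0039, -0.4639, 0.4776] spin -0.2459 dist 666
```

```bash
python3 -m inch '{"claw":[1,1,1,1,1,1,1,1,1,1],"linear":[[-0.004,-0.464,0.478],[-0.004,-0.464,0.478],[-0.004,-0.464,0.478],[-0.004,-0.464,0.478],[-0.004,-0.464,0.478],[-0.004,-0.464,0.478],[-0.004,-0.464,0.478],[-0.004,-0.464,0.478],[-0.004,-0.464,0.478],[-0.004,-0.464,0.478]],"spin":[-0.246,-0.246,-0.246,-0.246,-0.246,-0.246,-0.246,-0.246,-0.246,-0.246]}'; python3 -c "
from h import *
go([495,-9,192],90)"
```

```text
time_s: 1.4
eef_pos: [468.7, 26.0, 235.0]
eef_rot: [0.722, 1.57, 0.721]
contact_force: [1.2, -0.2, -0.1]
opening: -0.001
t 1.4 tcp [468.7  26.  235. ] jaw 90.0 F [ 1.2 -0.2 -0.1] open -0.001 q [-0.13 -0.03  1.79  0.    1.38 -1.7 ]
linear [0.043, -0.035, 0.0263] spin -0.0003 dist 61
```

```bash
python3 -m inch '{"claw":[1,1,1,1,1,1,1,1,1,1],"linear":[[0.045,-0.035,0.026],[0.045,-0.035,0.026],[0.045,-0.035,0.045],[0.045,-0.035,0.060],[0.045,-0.035,0.075],[0.049,-0.036,0.090],[0.053,-0.036,0.102],[0.061,-0.037,0.115],[0.070,-0.037,0.127],[0.070,-0.037,0.127]],"spin":[0,0,0,0,0,0,0,0,0,0]}'; python3 - <<'E'
from h import *
go([616,-9,143],90)
f=snap('scene','s1'); cv2.imwrite('pics/s1z.png',cv2.resize(f['frame'][100:300,200:440],None,fx=3,fy=3))
E
```

```text
time_s: 2.65
eef_pos: [595.5, -9.2, 163.9]
eef_rot: [3.136, 1.57, 3.136]
contact_force: [-1.3, 0.7, -0.1]
opening: -0.003
t 2.65 tcp [595.5  -9.2 163.9] jaw 90.0 F [-1.3  0.7 -0.1] open -0.003 q [-0.16  0.31  1.56 -0.    1.28 -1.73]
linear [0.0209, 0.0002, 0.0205] spin 0.0002 dist 29
```

View pics/s1z.png

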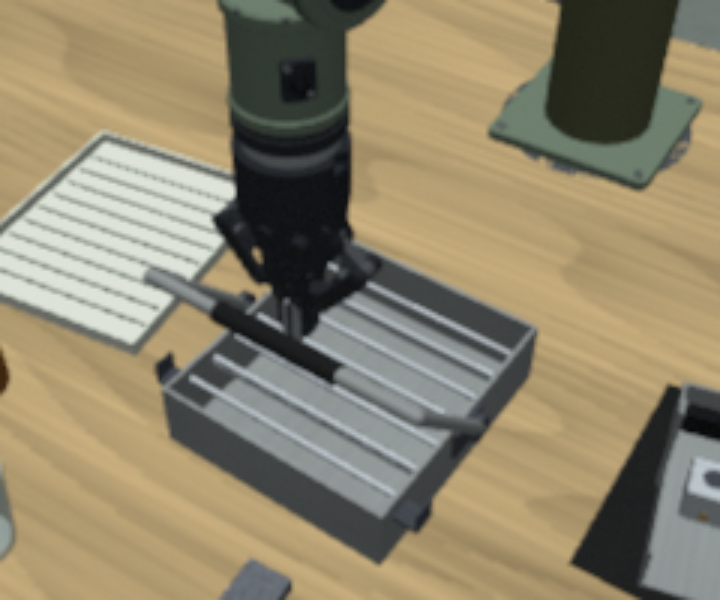

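```bash
python3 -m inch '{"claw":[1,1,1,1,1,1,1,1,1,1],"linear":[[0.010,0,0.010],[0.021,0,0.020],[0.030,0,0.028],[0.039,0,0.034],[0.039,0,0.034],[0.005,0,0.030],[-0.010,0,0.045],[-0.010,0,0.060],[0.010,0,0.062],[0.020,0,0.064]],"spin":[0,0,0,0,0,0,0,0,0,0]}'; python3 - <<'E'
from h import *
go([664,-12,92],90)
go([668,-12,60],90)
f=snap('scene','s2'); cv2.imwrite('pics/s2z.png',cv2.resize(f['frame'][100:300,200:440],None,fx=3,fy=3))
E
```

```text
time_s: 3.95
eef_pos: [657.0, -8.7, 142.0]
eef_rot: [2.98, 1.566, 2.98]
contact_force: [-0.1, -0.8, 0.3]
opening: 0.003
t 3.95 tcp [657.   -8.7 142. ] jaw 90.0 F [-0.1 -0.8  0.3] open 0.003 q [-0.14  0.46  1.4   0.    1.29 -1.72]
linear [0.05, -0.0034, 0.0072] spin 0.0003 dist 51
t 3.95 tcp [657.   -8.7 142. ] jaw 90.0 F [-0.1 -0.8  0.3] open 0.003 q [-0.14  0.46  1.4   0.    1.29 -1.72]
linear [0.0819, -0.0034, 0.0113] spin 0.0003 dist 83
```

View pics/s2z.png

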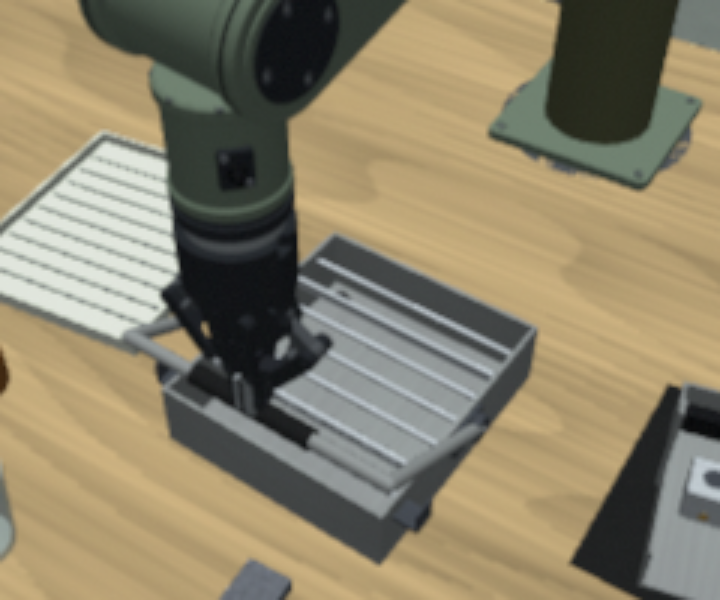

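Fingers sit above the bar (around zoom pixel (235,390)), bail near 1.1 rad. Press down along the arc.

```bash
python3 -m inch '{"claw":[1,1,1,1,1,1,1,1,1,1],"linear":[[0.010,-0.001,0.001],[0.020,-0.001,0.002],[0.030,-0.002,0.004],[0.040,-0.002,0.006],[0.050,-0.003,0.008],[0.060,-0.003,0.010],[0.068,-0.003,0.011],[0.075,-0.003,0.011],[0.079,-0.003,0.011],[0.079,-0.003,0.011]],"spin":[0,0,0,0,0,0,0,0,0,0]}'; python3 - <<'E'
from h import *
go([668,-12,60],90)
f=snap('scene','s3'); cv2.imwrite('pics/s3z.png',cv2.resize(f['frame'][100:300,200:440],None,fx=3,fy=3))
E
```

```text
time_s: 5.25
eef_pos: [669.6, -11.9, 65.6]
eef_rot: [2.978, 1.57, 2.979]
contact_force: [0.0, -0.7, -0.6]
opening: -0.003
t 5.25 tcp [669.6 -11.9  65.6] jaw 90.0 F [ 0.  -0.7 -0.6] open -0.003 q [-0.15  0.57  1.42  0.    1.16 -1.72]
linear [0.0056, -0.0001, -0.0016] spin 0.0003 dist 6
```

View pics/s3z.png

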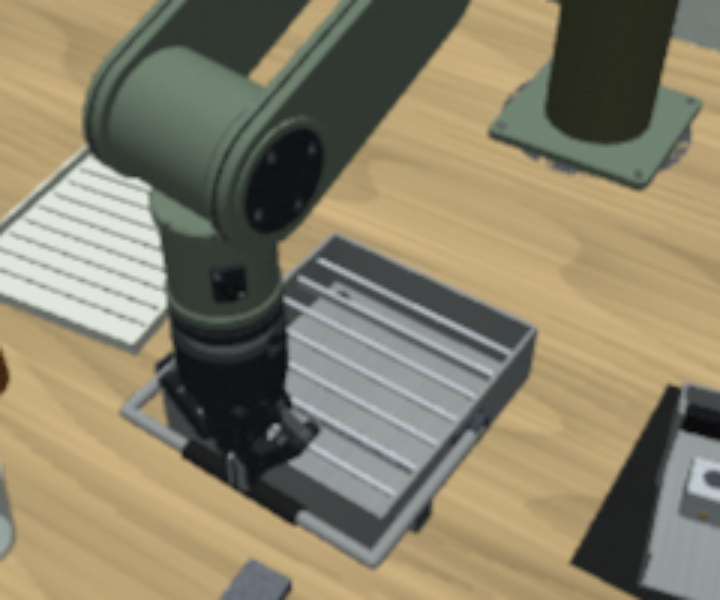

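```bash
python3 -m inch '{"claw":[1,1,1,1,1,1],"linear":[[0.003,0,0],[0.005,0,0],[0.007,0,0],[0.009,0,0],[0.010,0,0],[0.010,0,0]],"spin":[0,0,0,0,0,0]}'
```

```text
time_s: 6.05
eef_pos: [670.6, -12.1, 61.6]
eef_rot: [-0.683, 1.57, -0.682]
contact_force: [-10.2, -0.4, 21.8]
opening: -0.0
```

```bash
python3 -m inch '{"claw":[1,1,1,1,1,1,1,1,1,0.2],"linear":[[-0.06,0,0],[-0.12,0,0],[-0.18,0,-0.03],[-0.20,0.10,-0.09],[-0.20,0.16,-0.15],[-0.20,0.22,-0.20],[-0.20,0.27,-0.21],[-0.20,0.32,-0.215],[-0.20,0.337,-0.218],[-0.20,0.337,-0.218]],"spin":[0,0,0,0,0,0,0,0,0,0]}'; python3 - <<'E'
from h import *
go([452,325,200],11)
f=snap('top','t4'); cv2.imwrite('pics/t4z.png',cv2.resize(f['frame'][140:290,280:520],None,fx=3.3,fy=3.3))
f=snap('wrist','w4')
f=snap('scene','s4'); cv2.imwrite('pics/s4z.png',cv2.resize(f['frame'][100:300,200:520],None,fx=2.5,fy=2.5))
X=cloud(load('t4'))
E
```

```text
time_s: 7.3
eef_pos: [450.2, 327.9, 256.3]
eef_rot: [1.349, 1.57, 1.353]
contact_force: [-0.1, -0.8, -0.5]
opening: 0.196
t 7.3 tcp [450.2 327.9 256.3] jaw 90.3 F [-0.1 -0.8 -0.5] open 0.196 q [ 0.47  0.15  1.56  0.    1.44 -1.1 ]
linear [0.0563, -0.003, 0.0017] spin 1.3835 dist 56
```

View pics/t4z.png

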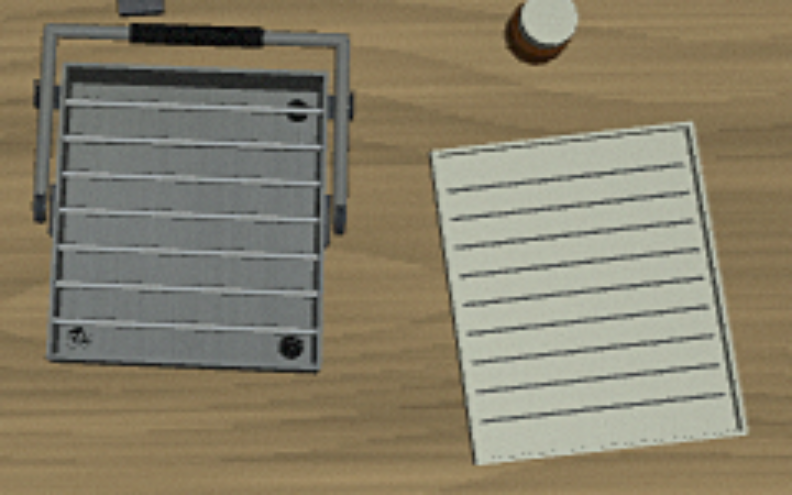

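View pics/w4.png

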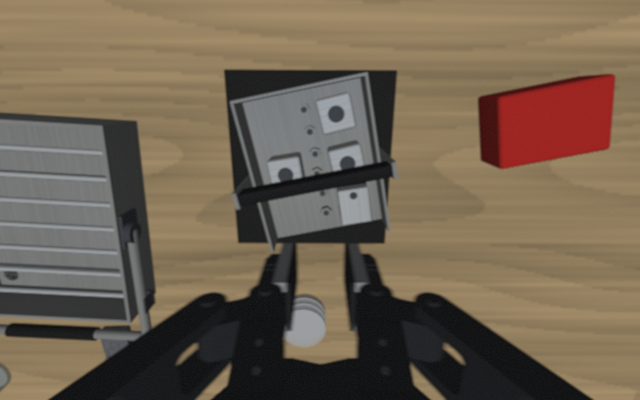

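View pics/s4z.png

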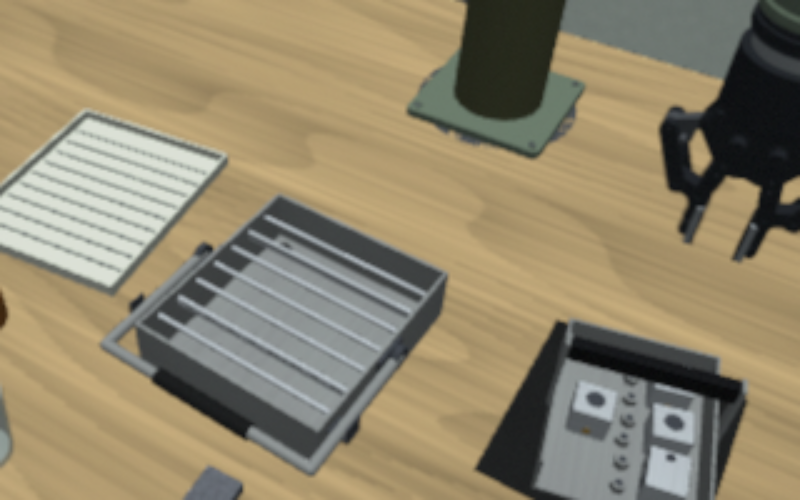

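```bash
python3 -m inch '{"claw":[0.2,0.2,0.2,0.2,0.2,0.2,0.2,0.2,0.2,0.2],"linear":[[0.056,-0.003,0.002],[0.056,-0.003,0.002],[0.056,-0.003,0.002],[0.056,-0.003,0.002],[0.056,-0.003,0.002],[0.056,-0.003,0.002],[0.056,-0.003,0.002],[0.056,-0.003,0.002],[0.056,-0.003,0.002],[0.056,-0.003,0.002]],"spin":[1.384,1.384,1.384,1.384,1.384,1.384,1.384,1.384,1.384,1.384]}'; python3 - <<'E'
from h import *
go([452,325,84],10.7)
f=snap('wrist','w5')
E
```

```text
time_s: 8.7
eef_pos: [454.5, 320.8, 200.0]
eef_rot: [-0.289, 1.57, -1.673]
contact_force: [-0.4, 0.4, 0.1]
opening: 0.803
t 8.7 tcp [454.5 320.8 200. ] jaw 10.7 F [-0.4  0.4  0.1] open 0.803 q [ 0.46  0.19  1.62 -0.    1.32  0.27]
linear [0.116, -0.0017, -0.0047] spin -0.0006 dist 116
```

View pics/w5.png

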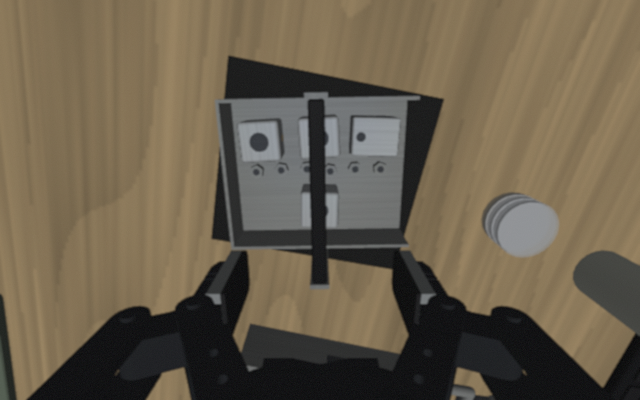

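```bash
python3 -m inch '{"claw":[0.2,0.2,0.2,0.2,0.2,1,1,1,1,1],"linear":[[0.050,-0.002,-0.005],[0.090,-0.002,-0.005],[0.116,-0.002,-0.005],[0.116,-0.002,-0.005],[0.116,-0.002,-0.005],[0.116,-0.002,-0.005],[0.116,-0.002,-0.005],[0.116,-0.002,-0.005],[0.116,-0.002,-0.005],[0.116,-0.002,-0.005]],"spin":[0,0,0,0,0,0,0,0,0,0]}'; python3 - <<'E'
from h import *
go([452,325,84],10.7)
f=snap('wrist','w6')
E
```

```text
time_s: 10.0
eef_pos: [451.5, 326.7, 84.8]
eef_rot: [1.908, 1.57, 0.524]
contact_force: [-1.5, 0.1, 5.3]
opening: 0.129
t 10.0 tcp [451.5 326.7  84.8] jaw 10.7 F [-1.5  0.1  5.3] open 0.129 q [0.47 0.33 1.71 0.   1.1  0.28]
linear [0.0008, 0.0002, 0.0018] spin 0.0001 dist 2
```

View pics/w6.png

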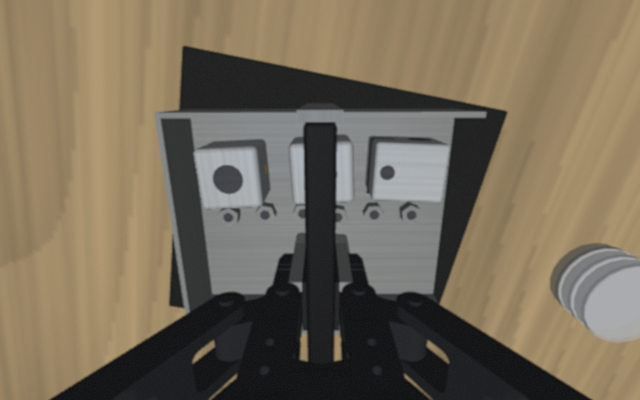

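```bash
python3 -m inch '{"claw":[1,1,1,1,1,1,1,1,1,1],"linear":[[-0.004,0,0],[-0.015,0,0],[-0.035,0,0],[-0.060,0,0],[-0.085,-0.002,0.006],[-0.110,-0.006,0.020],[-0.130,-0.013,0.045],[-0.135,-0.022,0.075],[-0.135,-0.031,0.108],[-0.135,-0.041,0.140]],"spin":[0,0,0,0,0,0,0,0,0,0.0]}'; python3 - <<'E'
from h import *
go([420,-3,215],-3)
f=snap('scene','s7'); cv2.imwrite('pics/s7z.png',cv2.resize(f['frame'][50:300,200:520],None,fx=2.4,fy=2.4))
E
```

```text
time_s: 11.3
eef_pos: [435.9, 180.1, 218.7]
eef_rot: [-1.31, 1.57, -2.693]
contact_force: [0.5, -0.9, -6.5]
opening: 0.131
t 11.3 tcp [435.9 180.1 218.7] jaw 10.7 F [ 0.5 -0.9 -6.5] open 0.131 q [ 0.21 -0.    1.8  -0.    1.35  0.02]
linear [0.0038, -0.0498, 0.1769] spin 0.2397 dist 184
```

View pics/s7z.png

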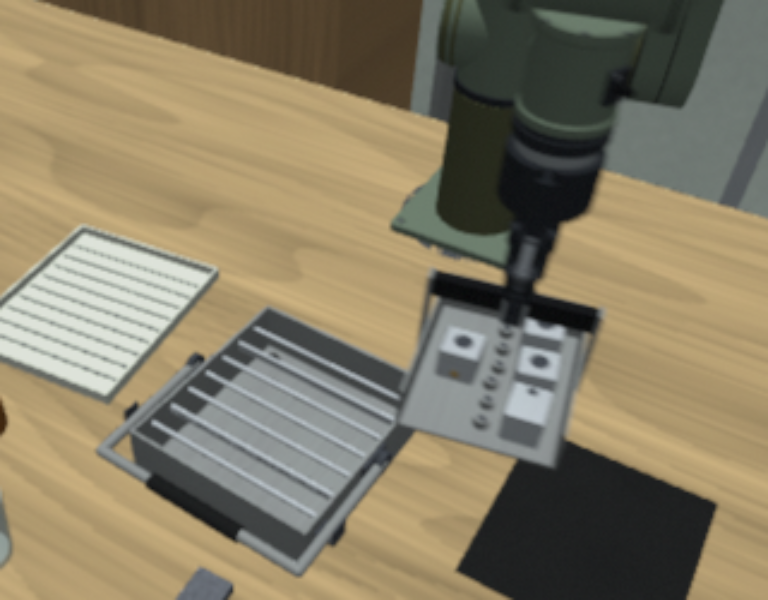

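```bash
python3 -m inch '{"claw":[1,1,1,1,1,1,1,1,1,1],"linear":[[0.0,-0.008,0.022],[0.0,-0.016,0.052],[0.0,-0.025,0.085],[0.002,-0.034,0.118],[0.004,-0.041,0.144],[0.004,-0.046,0.162],[0.004,-0.049,0.172],[0.004,-0.050,0.177],[0.004,-0.050,0.177],[0.004,-0.050,0.177]],"spin":[0.03,0.07,0.11,0.15,0.19,0.22,0.24,0.24,0.24,0.24]}'; python3 - <<'E'
from h import *
go([420,-3,148],-3)
f=snap('scene','s8'); cv2.imwrite('pics/s8z.png',cv2.resize(f['frame'][50:300,200:520],None,fx=2.4,fy=2.4))
f=snap('top','t8'); cv2.imwrite('pics/t8z.png',cv2.resize(f['frame'][140:290,280:520],None,fx=3.3,fy=3.3))
E
```

```text
time_s: 12.6
eef_pos: [420.6, -1.3, 215.0]
eef_rot: [-2.823, 1.57, 1.837]
contact_force: [-0.3, -0.2, -6.5]
opening: 0.126
t 12.6 tcp [420.6  -1.3 215. ] jaw -3.0 F [-0.3 -0.2 -6.5] open 0.126 q [-0.21 -0.12  1.92  0.    1.35 -0.16]
linear [0.067, -0.0005, 0.0017] spin 0.0002 dist 67
```

View pics/s8z.png

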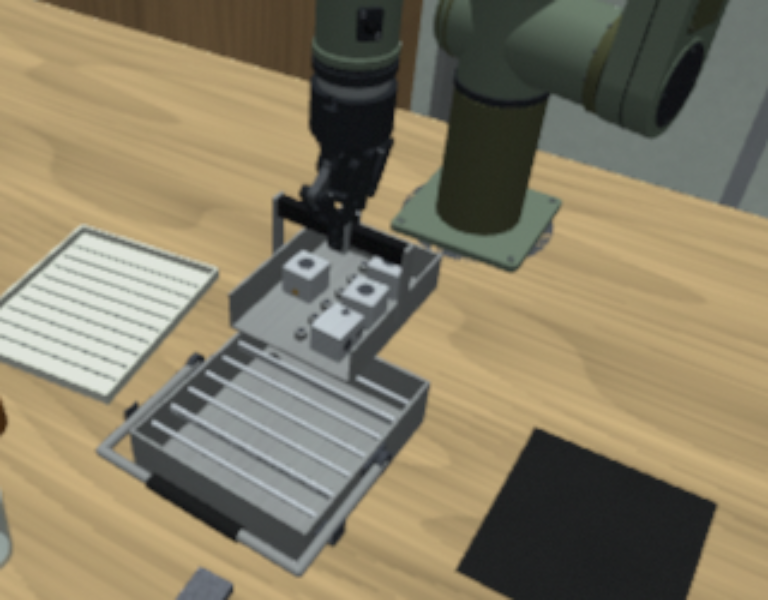

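View pics/t8z.png

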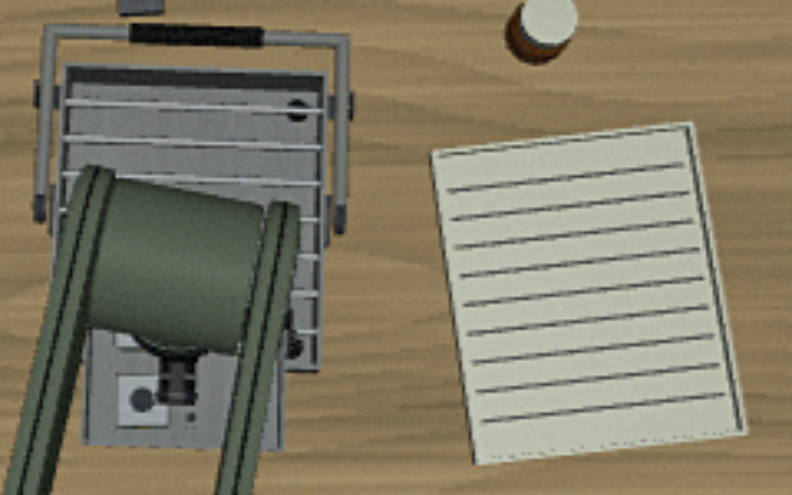

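```bash
python3 -m inch '{"claw":[1,1,1,1,1,1,1,1],"linear":[[0.010,0,0.001],[0.025,0,0.002],[0.040,0,0.002],[0.054,0,0.002],[0.062,0,0.002],[0.066,0,0.002],[0.068,0,0.002],[0.068,0,0.002]],"spin":[0,0,0,0,0,0,0,0]}'; python3 - <<'E'
from h import *
go([420,-3,148],-3)
f=snap('scene','s9'); cv2.imwrite('pics/s9z.png',cv2.resize(f['frame'][100:300,220:440],None,fx=3,fy=3))
for xb in (-90,-60,-30,0,30,60,90):
    e=np.array([.9986,-.0523]); n=np.array([.0523,.9986])
    c=np.array([518,-8])+xb*e
    print(xb,[((proj(f,[*(c+s*105*n),55])-[220,100])*3).round().tolist() for s in (1,-1)])
E
```

```text
time_s: 13.7
eef_pos: [420.8, -4.0, 147.3]
eef_rot: [1.398, 1.57, -0.226]
contact_force: [-0.4, 0.4, -5.5]
opening: 0.132
t 13.7 tcp [420.8  -4.  147.3] jaw -3.0 F [-0.4  0.4 -5.5] open 0.132 q [-0.22 -0.04  1.99 -0.    1.19 -0.16]
linear [-0.0007, -0.0008, -0.0009] spin -0.0006 dist 1
-90 [[455.0, 353.0], [258.0, 257.0]]
-60 [[438.0, 374.0], [238.0, 275.0]]
-30 [[420.0, 396.0], [218.0, 294.0]]
0 [[401.0, 419.0], [198.0, 313.0]]
30 [[382.0, 443.0], [176.0, 333.0]]
60 [[361.0, 469.0], [154.0, 354.0]]
90 [[340.0, 495.0], [131.0, 375.0]]
```

View pics/s9z.png

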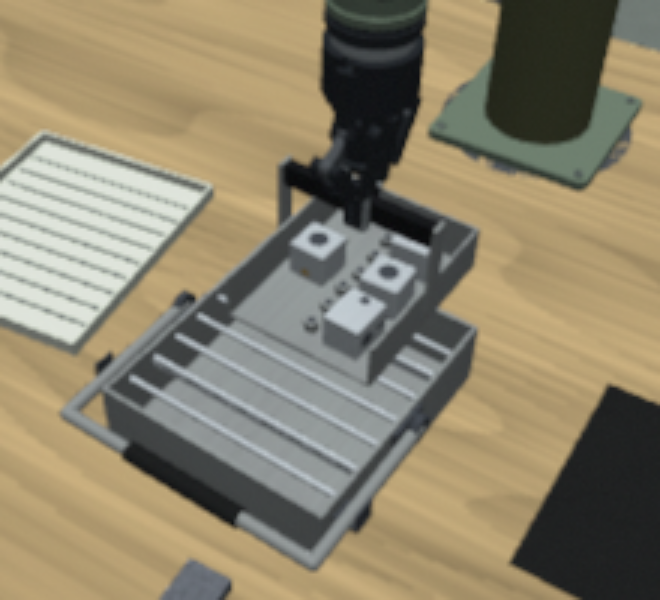

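```bash
python3 -m inch '{"claw":[0.8,0.7,0.6,0.5,0.45,0.45],"linear":[[0,0,0],[0,0,0],[0,0,0],[0,0,0],[0,0,0],[0,0,0]],"spin":[0,0,0,0,0,0]}'; python3 - <<'E'
from h import *
go([420,-3,148],-3)
f=snap('scene','s10'); cv2.imwrite('pics/s10z.png',cv2.resize(f['frame'][100:300,220:440],None,fx=3,fy=3))
E
```

```text
time_s: 14.5
eef_pos: [420.3, -3.9, 146.9]
eef_rot: [-1.661, 1.57, 2.998]
contact_force: [-0.1, -0.1, -0.8]
opening: 0.549
t 14.5 tcp [420.3  -3.9 146.9] jaw -3.0 F [-0.1 -0.1 -0.8] open 0.549 q [-0.22 -0.04  1.99 -0.    1.19 -0.16]
linear [-0.0011, -0.0003, -0.0009] spin -0.0007 dist 1
```

View pics/s10z.png

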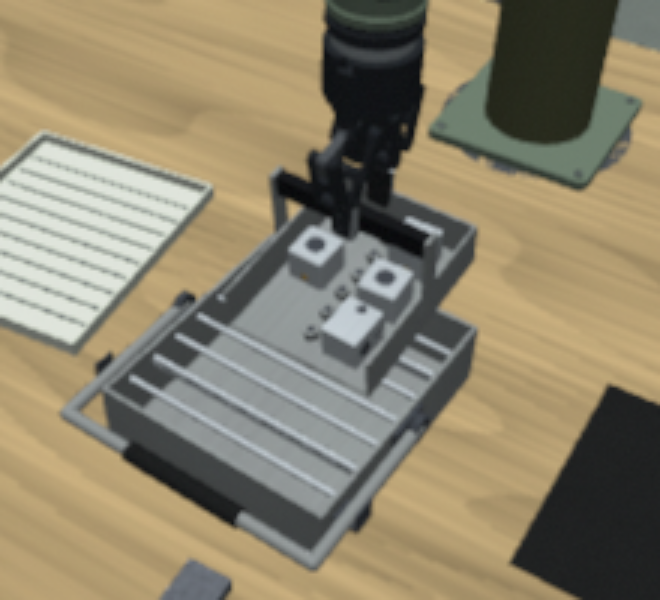

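```bash
python3 -m inch '{"claw":[0.45,0.45,0.45,0.45,0.45,0.45,0.45,0.45],"linear":[[0.012,0.010,0],[0.012,0.020,0],[0.012,0.028,0],[0.009,0.033,0],[0.005,0.038,0],[0.002,0.043,0],[-0.001,0.047,0],[-0.001,0.047,0]],"spin":[0,0,0,0,0,0,0,0]}'; python3 - <<'E'
from h import *
go([420,-3,148],-3)
f=snap('scene','s11'); cv2.imwrite('pics/s11z.png',cv2.resize(f['frame'][100:300,220:440],None,fx=3,fy=3))
E
```

```text
time_s: 15.55
eef_pos: [468.0, -6.4, 148.5]
eef_rot: [1.57, 1.57, -0.054]
contact_force: [-2.3, 1.7, -1.1]
opening: 0.558
t 15.55 tcp [468.   -6.4 148.5] jaw -3.0 F [-2.3  1.7 -1.1] open 0.558 q [-0.2   0.07  1.88  0.    1.19 -0.15]
linear [0.0005, -0.0481, -0.0009] spin -0.0007 dist 48
```

View pics/s11z.png

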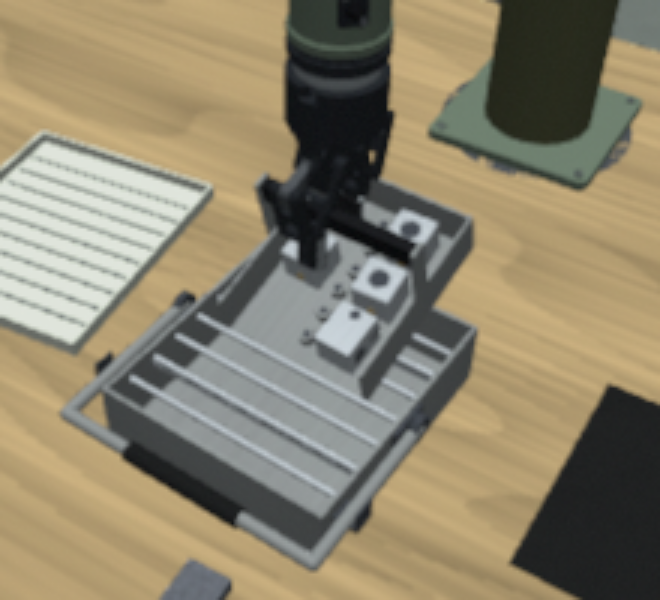

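```bash
python3 -m inch '{"claw":[0.45,0.45,0.45,0.45,0.45,0.45,0.45,0.45],"linear":[[-0.001,0.003,0],[-0.003,0.006,0],[-0.004,0.009,0],[-0.005,0.012,0],[-0.006,0.015,0],[-0.007,0.018,0],[-0.008,0.021,0],[-0.008,0.021,0]],"spin":[0,0,0,0,0,0,0,0]}'; python3 - <<'E'
from h import *
go([420,-3,148],-3)
f=snap('scene','s12'); cv2.imwrite('pics/s12z.png',cv2.resize(f['frame'][100:300,220:440],None,fx=3,fy=3))
E
```

```text
time_s: 16.6
eef_pos: [488.8, -7.6, 156.2]
eef_rot: [1.477, 1.57, -0.147]
contact_force: [-4.1, 1.0, -1.4]
opening: 0.551
t 16.6 tcp [488.8  -7.6 156.2] jaw -3.0 F [-4.1  1.  -1.4] open 0.551 q [-0.19  0.1   1.83  0.    1.21 -0.14]
linear [0.0082, -0.069, -0.0009] spin -0.0006 dist 69
```

View pics/s12z.png

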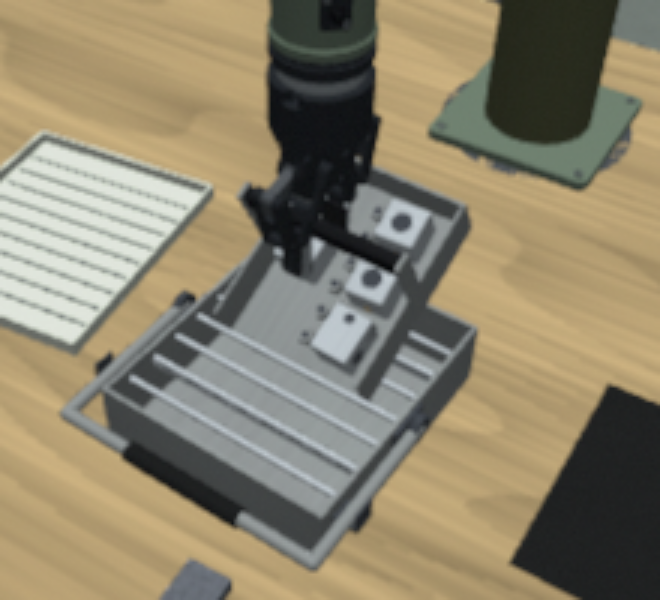

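```bash
python3 -m inch '{"claw":[0.45,0.45,0.45,0.45,0.45,0.45,0.45,0.45],"linear":[[-0.001,0.0015,0],[-0.001,0.003,0],[-0.002,0.0045,0],[-0.002,0.006,0],[-0.003,0.0075,0],[-0.003,0.009,0],[-0.003,0.0105,0],[-0.003,0.012,0]],"spin":[0,0,0,0,0,0,0,0]}'; python3 - <<'E'
from h import *
go([420,-3,148],-3)
f=snap('scene','s13'); cv2.imwrite('pics/s13z.png',cv2.resize(f['frame'][100:300,220:440],None,fx=3,fy=3))
E
```

```text
time_s: 17.65
eef_pos: [500.7, -8.3, 159.6]
eef_rot: [1.137, 1.57, -0.487]
contact_force: [-4.4, -0.3, 3.4]
opening: 0.549
t 17.65 tcp [500.7  -8.3 159.6] jaw -3.0 F [-4.4 -0.3  3.4] open 0.549 q [-0.19  0.12  1.8  -0.    1.22 -0.14]
linear [0.0116, -0.0809, -0.001] spin -0.0006 dist 82
```

View pics/s13z.png

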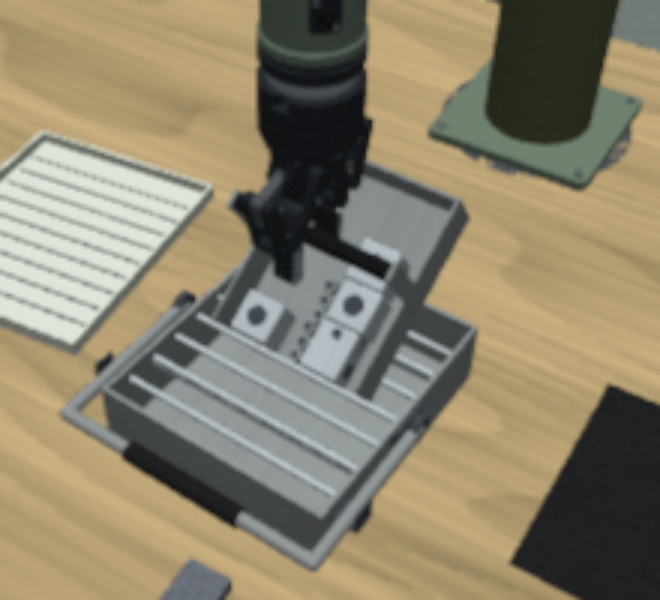

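```bash
python3 -m inch '{"claw":[0.45,0.45,0.45,0.45,0.45,0.45,0.45,0.45,0.45,0.45],"linear":[[-0.001,0.002,0],[-0.001,0.004,0],[-0.001,0.006,0],[-0.002,0.008,0],[-0.002,0.010,0],[-0.002,0.012,0],[-0.002,0.014,0],[-0.003,0.016,0],[-0.003,0.018,0],[-0.003,0.020,0]],"spin":[0,0,0,0,0,0,0,0,0,0]}'; python3 - <<'E'
from h import *
go([420,-3,148],-3)
f=snap('scene','s14'); cv2.imwrite('pics/s14z.png',cv2.resize(f['frame'][100:300,220:440],None,fx=3,fy=3))
E
```

```text
time_s: 18.95
eef_pos: [520.5, -9.2, 162.0]
eef_rot: [2.969, 1.571, 1.345]
contact_force: [-2.7, -0.0, 0.2]
opening: 0.55
t 18.95 tcp [520.5  -9.2 162. ] jaw -3.0 F [-2.7 -0.   0.2] open 0.55 q [-0.18  0.16  1.75  0.    1.23 -0.13]
linear [0.014, -0.1007, -0.0008] spin -0.0007 dist 102
```

View pics/s14z.png

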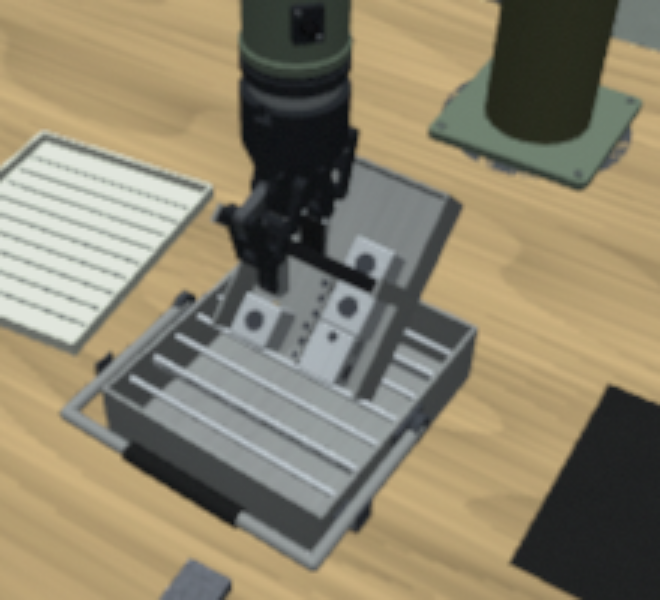

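```bash
python3 -m inch '{"claw":[0.45,0.45,0.45,0.45,0.45,0.45,0.45,0.45,0.45],"linear":[[0,0.002,0],[0,0.004,0],[0,0.006,0],[0,0.008,0],[0,0.010,0],[0,0.012,0],[0,0.014,0],[0.001,0.016,0],[0.001,0.016,0]],"spin":[0,0,0,0,0,0,0,0,0]}'; python3 - <<'E'
from h import *
go([420,-3,148],-3)
f=snap('wrist','w15')
f=snap('scene','s15'); cv2.imwrite('pics/s15z.png',cv2.resize(f['frame'][100:300,220:440],None,fx=3,fy=3))
E
```

```text
time_s: 20.12
eef_pos: [536.4, -10.1, 160.9]
eef_rot: [-1.293, 1.571, -2.917]
contact_force: [-1.5, -0.1, 1.7]
opening: 0.556
t 20.12 tcp [536.4 -10.1 160.9] jaw -3.0 F [-1.5 -0.1  1.7] open 0.556 q [-0.18  0.19  1.71 -0.    1.24 -0.13]
linear [0.0129, -0.1166, -0.0009] spin -0.0006 dist 117
```

View pics/s15z.png

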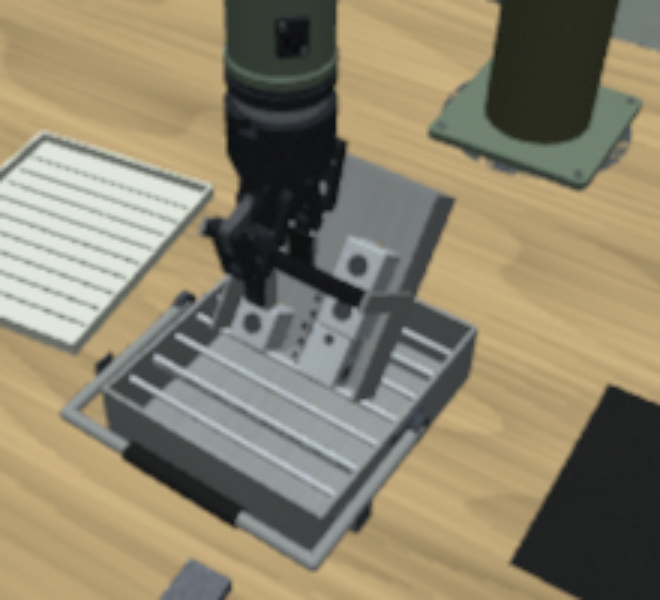

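View pics/w15.png

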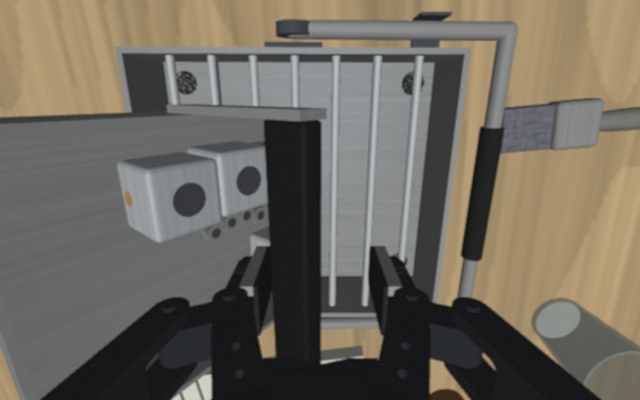

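```bash
python3 -m inch '{"claw":[0.5,0.55,0.6,0.65,0.7,0.75,0.8,0.9,1,1],"linear":[[0,0,0],[0,0,0],[0,0,0],[0,0,0],[0,0,0],[0,0,0],[0,0,0],[0,0,0],[0,0,0],[0,0,0]],"spin":[0,0,0,0,0,0,0,0,0,0]}'; python3 - <<'E'
from h import *
go([420,-3,148],-3)
f=snap('wrist','w16')
f=snap('scene','s16'); cv2.imwrite('pics/s16z.png',cv2.resize(f['frame'][100:300,220:440],None,fx=3,fy=3))
E
```

```text
time_s: 21.48
eef_pos: [536.1, -10.0, 160.9]
eef_rot: [-1.639, 1.57, 3.021]
contact_force: [-3.2, 0.1, 2.0]
opening: 0.248
t 21.48 tcp [536.1 -10.  160.9] jaw -3.0 F [-3.2  0.1  2. ] open 0.248 q [-0.18  0.19  1.71 -0.    1.24 -0.13]
linear [0.013, -0.1163, -0.0008] spin -0.0006 dist 117
```

View pics/s16z.png

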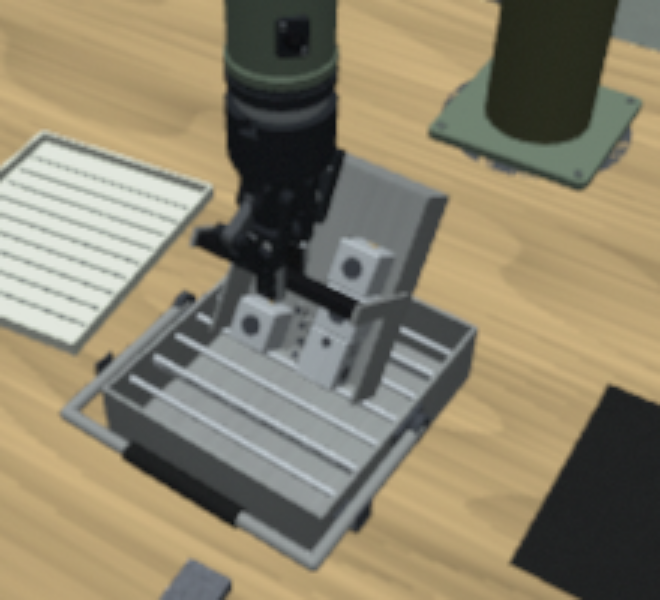

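View pics/w16.png

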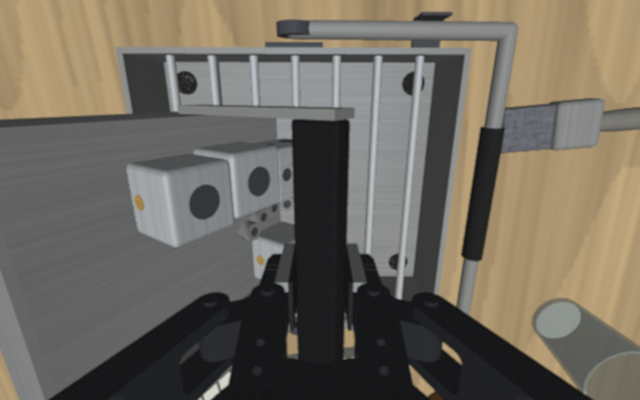

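```bash
python3 -m inch '{"claw":[1,1,1,1,1,1],"linear":[[-0.003,-0.002,0],[-0.006,-0.005,0],[-0.009,-0.007,0],[-0.012,-0.010,0],[-0.015,-0.012,0],[-0.015,-0.012,0]],"spin":[0,0,0,0,0,0]}'; python3 - <<'E'
from h import *
go([420,-3,148],-3)
f=snap('wrist','w17')
f=snap('scene','s17'); cv2.imwrite('pics/s17z.png',cv2.resize(f['frame'][100:300,220:440],None,fx=3,fy=3))
E
```

```text
time_s: 22.32
eef_pos: [524.5, -9.5, 176.6]
eef_rot: [1.42, 1.57, -0.203]
contact_force: [-0.6, -0.0, -3.4]
opening: 0.252
t 22.32 tcp [524.5  -9.5 176.6] jaw -3.0 F [-0.6 -0.  -3.4] open 0.252 q [-0.18  0.15  1.72 -0.    1.26 -0.13]
linear [0.0285, -0.1047, -0.0009] spin -0.0006 dist 109
```

View pics/s17z.png

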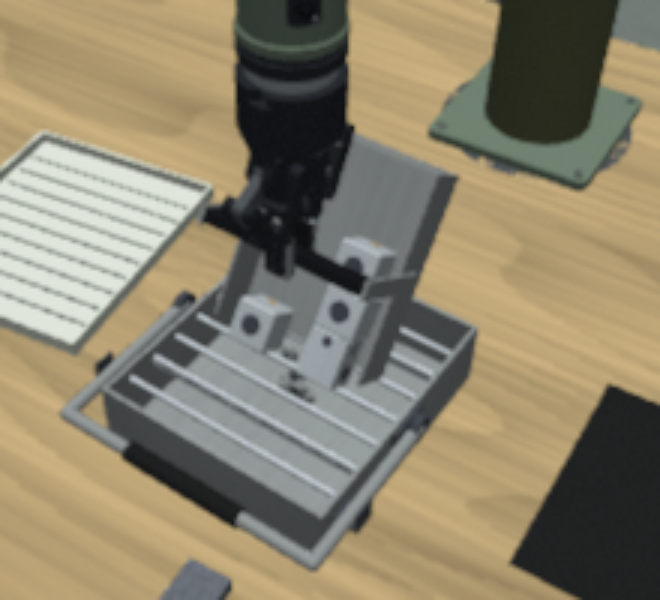

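View pics/w17.png

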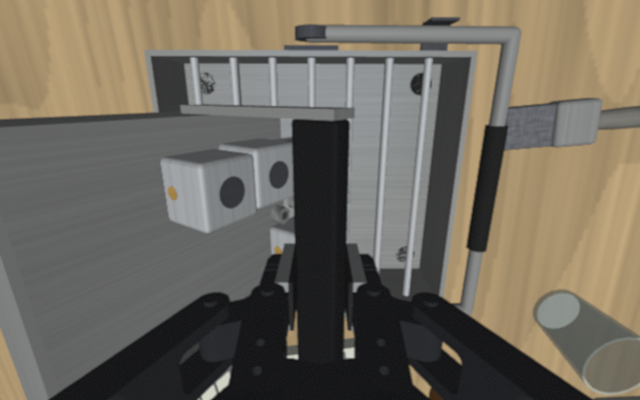

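```bash
python3 -m inch '{"claw":[1,1,1,1,1,1,1,1],"linear":[[-0.003,-0.003,0],[-0.006,-0.005,0],[-0.009,-0.008,0],[-0.012,-0.010,0],[-0.015,-0.013,0],[-0.018,-0.015,0],[-0.020,-0.018,0],[-0.020,-0.018,0]],"spin":[0,0,0,0,0,0,0,0]}'; python3 - <<'E'
from h import *
go([420,-3,148],-3)
f=snap('wrist','w18')
f=snap('scene','s18'); cv2.imwrite('pics/s18z.png',cv2.resize(f['frame'][100:300,220:440],None,fx=3,fy=3))
E
```

```text
time_s: 23.42
eef_pos: [506.2, -8.5, 196.3]
eef_rot: [1.32, 1.571, -0.304]
contact_force: [-0.7, -0.6, -1.9]
opening: 0.25
t 23.43 tcp [506.2  -8.5 196.3] jaw -3.0 F [-0.7 -0.6 -1.9] open 0.25 q [-0.19  0.09  1.75 -0.    1.3  -0.13]
linear [0.0483, -0.0864, -0.0009] spin -0.0006 dist 99
```

View pics/s18z.png

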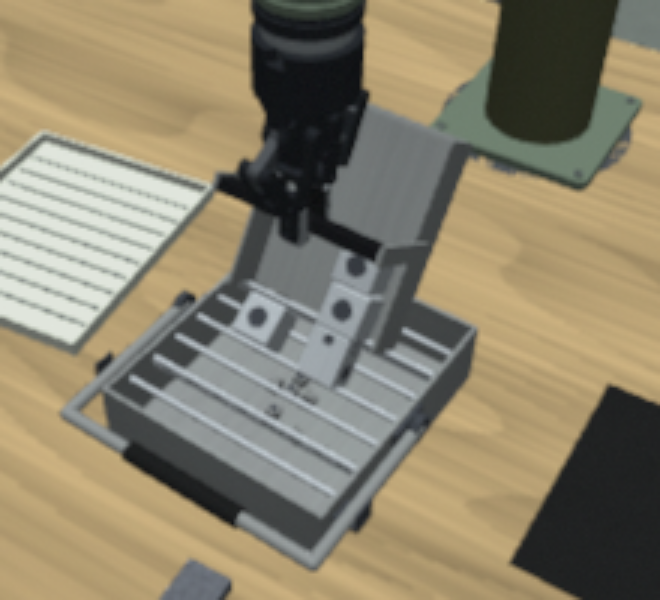

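View pics/w18.png

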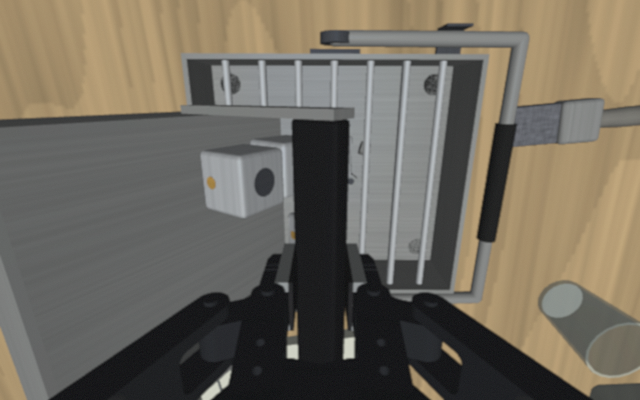

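```bash
python3 -m inch '{"claw":[1,1,1,1,1,1,1,1,1,1],"linear":[[-0.003,-0.003,0],[-0.006,-0.005,0],[-0.009,-0.008,0],[-0.012,-0.010,0],[-0.015,-0.013,0],[-0.018,-0.015,0],[-0.021,-0.018,0],[-0.024,-0.021,0],[-0.027,-0.024,0],[-0.027,-0.024,0]],"spin":[0,0,0,0,0,0,0,0,0,0]}'; python3 - <<'E'
from h import *
go([420,-3,148],-3)
f=snap('wrist','w19')
f=snap('scene','s19'); cv2.imwrite('pics/s19z.png',cv2.resize(f['frame'][100:300,220:440],None,fx=3,fy=3))
E
```

```text
time_s: 24.78
eef_pos: [482.2, -7.2, 223.4]
eef_rot: [1.126, 1.571, -0.497]
contact_force: [-1.7, 0.2, -2.4]
opening: 0.248
t 24.77 tcp [482.2  -7.2 223.4] jaw -3.0 F [-1.7  0.2 -2.4] open 0.248 q [-0.19  0.01  1.77 -0.    1.36 -0.14]
linear [0.0754, -0.0624, -0.0009] spin -0.0006 dist 98
```

View pics/s19z.png

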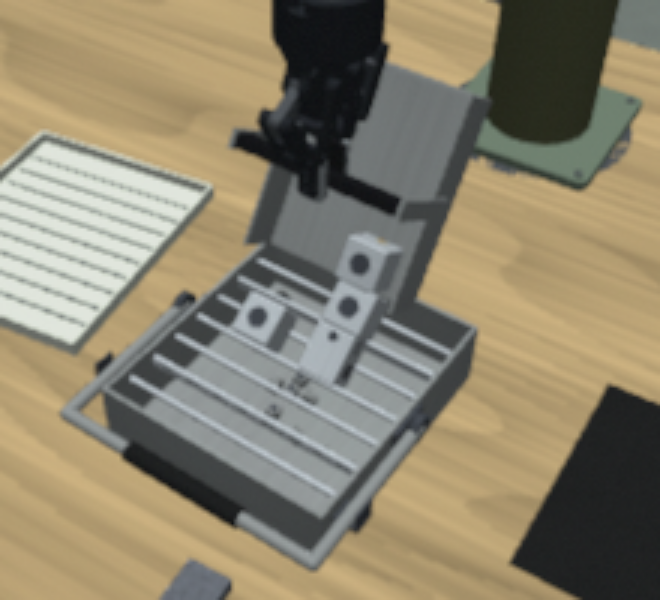

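View pics/w19.png

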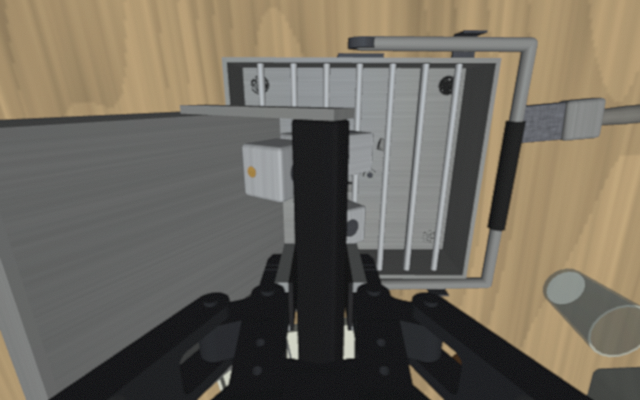

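```bash
python3 -m inch '{"claw":[1,1,1,1,1,1,1,1,1,1],"linear":[[-0.003,-0.003,0],[-0.006,-0.005,0],[-0.009,-0.008,0],[-0.012,-0.010,0],[-0.015,-0.013,0],[-0.018,-0.015,0],[-0.021,-0.018,0],[-0.024,-0.021,0],[-0.027,-0.024,0],[-0.027,-0.024,0]],"spin":[0,0,0,0,0,0,0,0,0,0]}'; python3 - <<'E'
from h import *
go([420,-3,148],-3)
f=snap('wrist','w20')
f=snap('scene','s20'); cv2.imwrite('pics/s20z.png',cv2.resize(f['frame'][100:300,220:440],None,fx=3,fy=3))
E
```

```text
time_s: 26.12
eef_pos: [458.4, -5.9, 250.4]
eef_rot: [1.43, 1.57, -0.194]
contact_force: [-0.4, 0.3, -1.7]
opening: 0.253
t 26.12 tcp [458.4  -5.9 250.4] jaw -3.0 F [-0.4  0.3 -1.7] open 0.253 q [-0.2  -0.06  1.79  0.    1.41 -0.15]
linear [0.1023, -0.0386, -0.0009] spin -0.0007 dist 109
```

View pics/s20z.png

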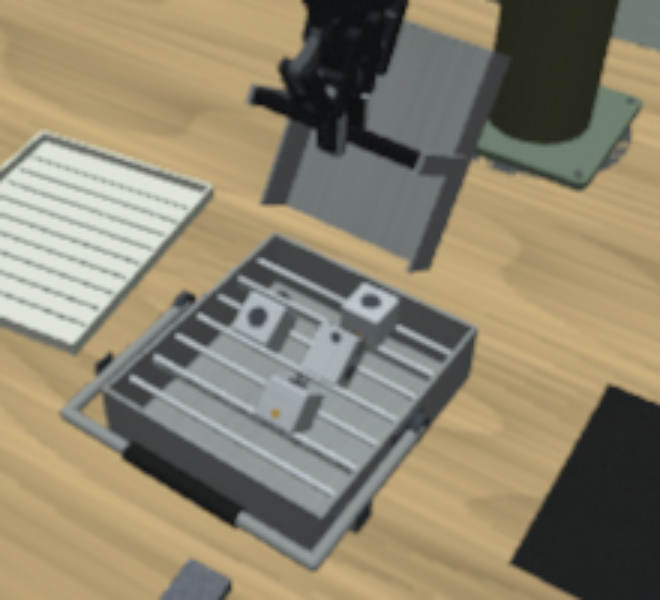

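View pics/w20.png

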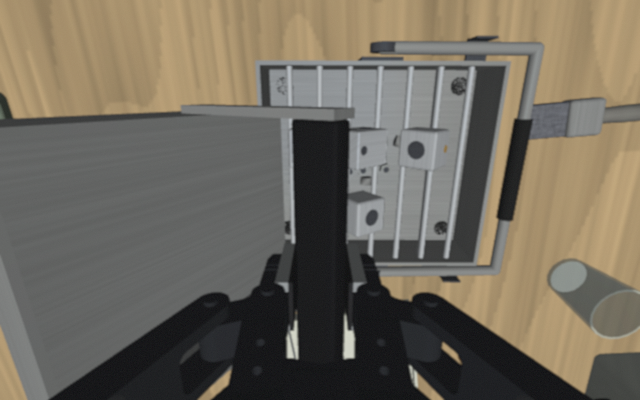

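```bash
python3 - <<'E'
from h import *
f=load('s20'); X=cloud(f)
for u,v in [(309,166),(330,175),(355,187),(312,162),(350,183),(385,155),(360,135)]:
    print(u,v,X[v-1:v+2,u-1:u+2].reshape(-1,3)[4].round(), np.nanmedian(X[v-1:v+2,u-1:u+2].reshape(-1,3),0).round())
go([563,318,200],-3)
E
```

```text
309 166 [448. -80. 156.] [448. -80. 157.]
330 175 [427. -30. 134.] [426. -32. 134.]
355 187 [294. -15.  -3.] [429.  41. 132.]
312 162 [435. -79. 161.] [436. -79. 160.]
350 183 [428.  29. 135.] [428.  29. 135.]
385 155 [102.  -4.  -1.] [104.  -4.  -1.]
360 135 [362.  13. 234.] [362.  13. 234.]
t 26.23 tcp [458.4  -5.9 250.1] jaw -3.0 F [-0.6  0.2 -3. ] open 0.25 q [-0.2  -0.06  1.79 -0.    1.41 -0.15]
linear [0.0501, 0.0873, -0.329] spin -0.0006 dist 344
```

```bash
python3 -m inch '{"claw":[1,1,1,1,1,1,1,1,1,1],"linear":[[0,0.010,-0.03],[0.01,0.020,-0.07],[0.03,0.035,-0.12],[0.04,0.050,-0.17],[0.06,0.065,-0.22],[0.08,0.080,-0.265],[0.10,0.090,-0.30],[0.10,0.097,-0.32],[0.10,0.098,-0.329],[0.10,0.098,-0.329]],"spin":[0,0,0,0,0,0,0,0,0,0]}'; python3 - <<'E'
from h import *
go([573,318,122],-3)
f=snap('scene','s21'); cv2.imwrite('pics/s21z.png',cv2.resize(f['frame'][100:340,300:560],None,fx=2.5,fy=2.5))
f=snap('wrist','w21')
E
```

```text
time_s: 27.48
eef_pos: [573.7, 317.5, 150.1]
eef_rot: [0.215, 1.57, -1.408]
contact_force: [0.5, -0.3, -1.9]
opening: 0.248
t 27.48 tcp [573.7 317.5 150.1] jaw -3.0 F [ 0.5 -0.3 -1.9] open 0.248 q [ 0.37  0.44  1.4  -0.    1.29  0.43]
linear [0.0281, -0.0008, -0.0004] spin -0.0001 dist 28
```

View pics/s21z.png

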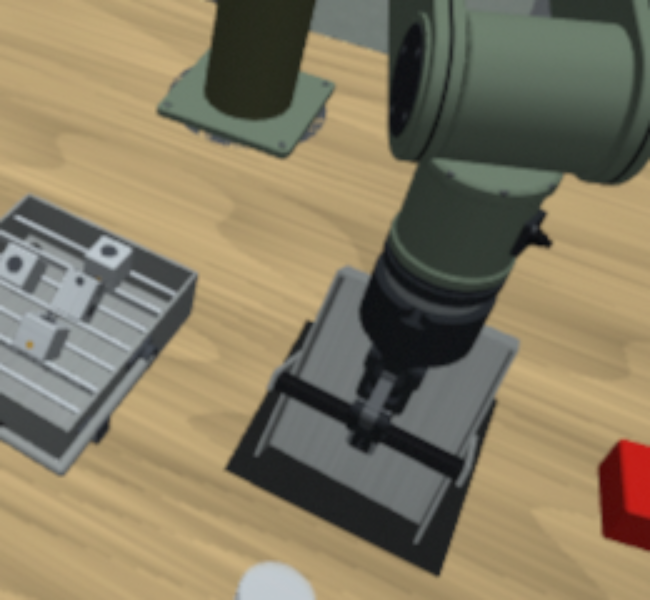

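View pics/w21.png

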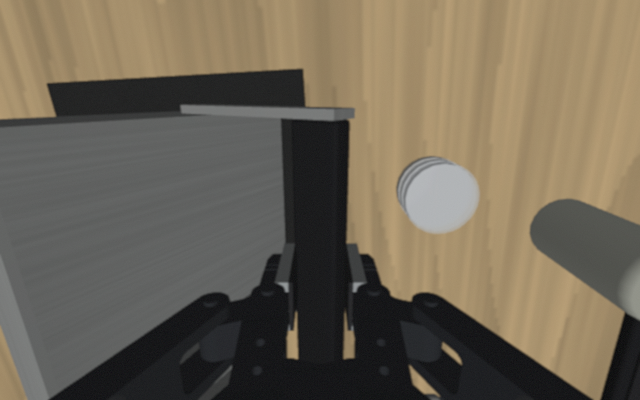

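Scoop hangs tilted over the mat, dishes clear. Lower until the lip touches.

```bash
python3 -m inch '{"claw":[1,1,1,1,1,1],"linear":[[0.008,0,0],[0.015,0,0],[0.021,0,0],[0.025,0,0],[0.027,0,0],[0.027,0,0]],"spin":[0,0,0,0,0,0]}'
```

```text
time_s: 28.32
eef_pos: [573.7, 317.5, 122.9]
eef_rot: [-1.164, 1.571, -2.788]
contact_force: [0.3, -0.8, -1.5]
opening: 0.251
```

```bash
python3 -m inch '{"claw":[1,1,1,1],"linear":[[0.0015,0,0],[0.003,0,0],[0.0045,0,0],[0.0045,0,0]],"spin":[0,0,0,0]}'
```

```text
time_s: 28.82
eef_pos: [575.3, 317.7, 120.8]
eef_rot: [1.866, 1.567, 0.242]
contact_force: [0.3, -1.7, 5.2]
opening: 0.25
```

```bash
python3 -m inch '{"claw":[0.8,0.7,0.6,0.5,0.45,0.45,0.45,0.45,0.45,0.45],"linear":[[0,0,0],[0.002,0,0],[0.004,0,0],[0.007,0,0],[0.009,0,0],[0.009,-0.006,0],[0.009,-0.012,0],[0.009,-0.018,0],[0.009,-0.023,0],[0.009,-0.023,0]],"spin":[0,0,0,0,0,0,0,0,0,0]}'; python3 - <<'E'
from h import *
go([573,318,122],-3)
f=snap('scene','s22'); cv2.imwrite('pics/s22z.png',cv2.resize(f['frame'][100:340,300:560],None,fx=2.5,fy=2.5))
f=snap('wrist','w22')
E
```

```text
time_s: 30.08
eef_pos: [550.7, 318.8, 109.9]
eef_rot: [1.791, 1.57, 0.168]
contact_force: [-0.3, -0.4, -0.4]
opening: 0.55
t 30.07 tcp [550.7 318.8 109.9] jaw -3.0 F [-0.3 -0.4 -0.4] open 0.55 q [ 0.39  0.45  1.49 -0.    1.2   0.44]
linear [-0.0121, 0.0223, -0.0004] spin -0.0002 dist 25
```

View pics/s22z.png

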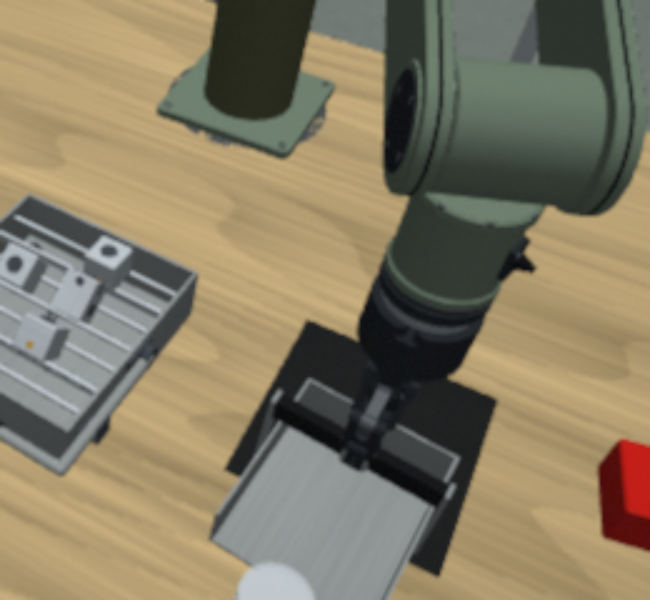

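View pics/w22.png

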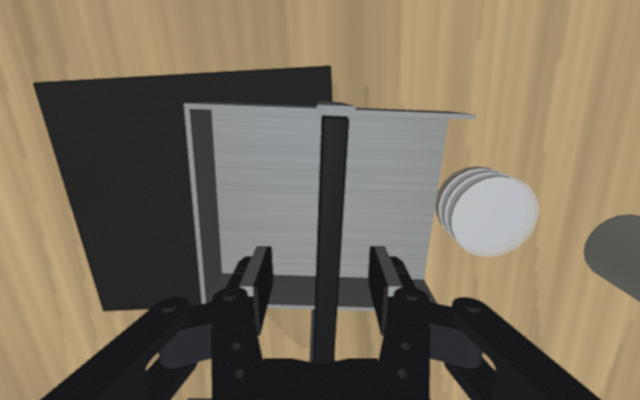

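```bash
python3 - <<'E'
from h import *
f=snap('top','t23'); X=cloud(f)
cv2.imwrite('pics/t23z.png',cv2.resize(f['frame'][120:280,170:400],None,fx=3.3,fy=3.3))
m=np.zeros(X.shape[:2],bool); m[125:180,195:255]=1; m&=(X[...,2]>32)&(X[...,2]<46)
P=X[m]; print('dishes region',len(P),P.mean(0).round(1),P.min(0).round(),P.max(0).round())
f=load('w22'); X=cloud(f)
for u,v in [(334,150),(336,115),(330,200),(330,235),(270,150),(270,250),(400,150),(400,250),(440,130),(190,110),(205,300),(430,300),(494,213)]: print(u,v,np.nanmedian(X[v-1:v+2,u-1:u+2].reshape(-1,3),0).round(1))
E
```

```text
dishes region 395 [674.2 305.6  38.9] [597. 237.  32.] [707. 339.  46.]
334 150 [561.1 373.4 115. ]
336 115 [562.5 388.2 114.6]
330 200 [558.3 350.8 115.6]
330 235 [557.6 333.2 114.8]
270 150 [515.6 358.1   7.7]
270 250 [529.3 329.7 119.8]
400 150 [615.9 352.7   7.6]
400 250 [617.9 267.    7.1]
440 130 [645.5 366.3   7.3]
190 110 [475.4 391.9  47.9]
205 300 [463.  255.5  49.5]
430 300 [634.8 238.2  39. ]
494 213 [676.  309.7  40.7]
```

View pics/t23z.png

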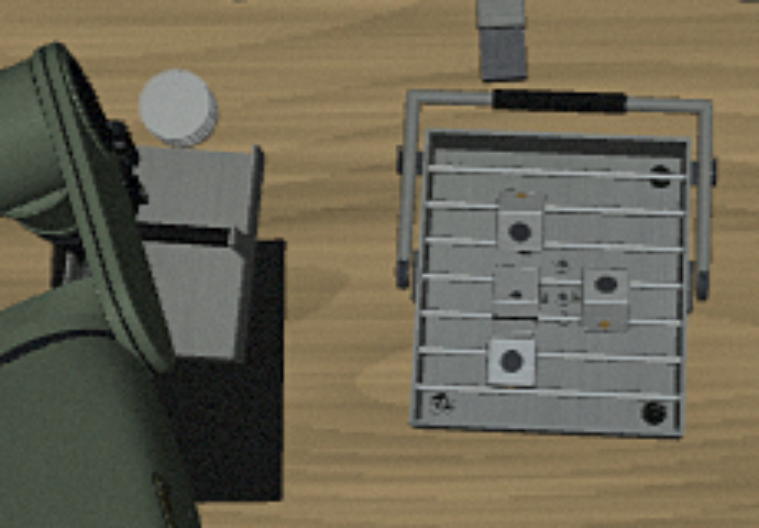

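```bash
python3 -m inch '{"claw":[0.45,0.45,0.45,0.45,0.6,0.8,1,1,1,1],"linear":[[0,0.007,0],[0.012,0.007,0],[0.024,0.007,0],[0.024,0.007,0],[0.024,0.007,0],[0.024,0.007,0],[0.024,0.007,0],[0.024,0.007,0],[0.014,0.006,0],[0.004,0,0]],"spin":[0,0,0,0,0,0,0,0,0,0]}'; python3 - <<'E'
from h import *
go([454,318,112],0)
f=snap('wrist','w24')
E
```

```text
time_s: 31.48
eef_pos: [550.5, 318.5, 105.8]
eef_rot: [-0.992, 1.57, -2.616]
contact_force: [0.1, 0.0, -3.0]
opening: 0.124
t 31.48 tcp [550.5 318.5 105.8] jaw -3.1 F [ 0.1  0.  -3. ] open 0.124 q [ 0.39  0.45  1.49 -0.    1.2   0.44]
linear [-0.0061, -0.0964, 0.0056] spin -0.0533 dist 97
```

View pics/w24.png

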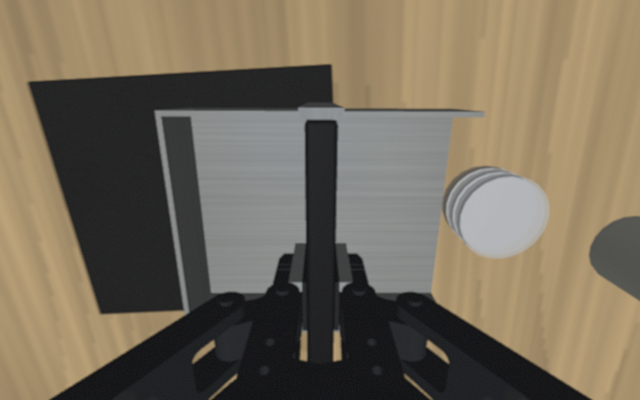

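```bash
python3 -m inch '{"claw":[1,1,1,1,1,1,1,1,1,1],"linear":[[-0.006,-0.015,0],[-0.006,-0.045,0.001],[-0.006,-0.075,0.003],[-0.006,-0.092,0.004],[-0.006,-0.097,0.005],[0.000,-0.097,0.005],[0.008,-0.097,0.005],[0.014,-0.097,0.005],[0.018,-0.097,0.005],[0.018,-0.097,0.005]],"spin":[-0.01,-0.03,-0.05,-0.05,-0.05,-0.05,-0.05,-0.05,-0.05,-0.05]}'; python3 - <<'E'
from h import *
go([454,318,84],0)
E
```

```text
time_s: 32.78
eef_pos: [453.8, 318.7, 87.2]
eef_rot: [-1.215, 1.571, -2.789]
contact_force: [0.4, -0.6, -2.2]
opening: 0.131
t 32.77 tcp [453.8 318.7  87.2] jaw -0.2 F [ 0.4 -0.6 -2.2] open 0.131 q [0.46 0.33 1.72 0.   1.1  0.46]
linear [0.0032, 0.0002, 0.0007] spin -0.0033 dist 3
```

```bash
python3 -m inch '{"claw":[1,1,1,1],"linear":[[0.0015,0,0],[0.003,0,0],[0.004,0,0],[0.004,0,0]],"spin":[0,0,0,0]}'; python3 -m inch '{"claw":[1,1],"linear":[[0.0015,0,0],[0.002,0,0]],"spin":[0,0]}'
```

```text
time_s: 33.28
eef_pos: [453.9, 319.0, 86.0]
eef_rot: [1.762, 1.57, 0.188]
contact_force: [-5.4, -4.1, 11.0]
opening: 0.127
time_s: 33.52
eef_pos: [454.0, 319.0, 86.0]
eef_rot: [1.248, 1.57, -0.326]
contact_force: [-10.7, -6.9, 24.6]
opening: 0.124
```

Contact on the mat. Release, rise straight up, look.

```bash
python3 -m inch '{"claw":[1,0.8,0.6,0.5,0.45,0.45,0.45,0.45,0.45,0.45],"linear":[[-0.004,0,0],[-0.004,0,0],[-0.004,0,0],[-0.004,0,0],[-0.02,0,0],[-0.06,0,0],[-0.12,0,0],[-0.18,0,0],[-0.2,0,0.05],[-0.2,0,0.1]],"spin":[0,0,0,0,0,0,0,0,0,0]}'; python3 - <<'E'
from h import *
go([400,-8,330],90)
f=snap('scene','s25'); cv2.imwrite('pics/s25z.png',cv2.resize(f['frame'][100:340,200:520],None,fx=2.4,fy=2.4))
f=snap('top','t25'); cv2.imwrite('pics/t25z.png',cv2.resize(f['frame'][120:290,170:520],None,fx=2.28,fy=2.28))
E
```

```text
time_s: 34.78
eef_pos: [455.0, 218.6, 286.1]
eef_rot: [1.811, 1.563, 0.239]
contact_force: [0.6, -0.6, -1.0]
opening: 0.548
t 34.77 tcp [455.  218.6 286.1] jaw -0.1 F [ 0.6 -0.6 -1. ] open 0.548 q [ 0.28  0.01  1.64 -0.    1.48  0.28]
linear [-0.0448, -0.0544, 0.2265] spin 1.5697 dist 237
```

View pics/s25z.png

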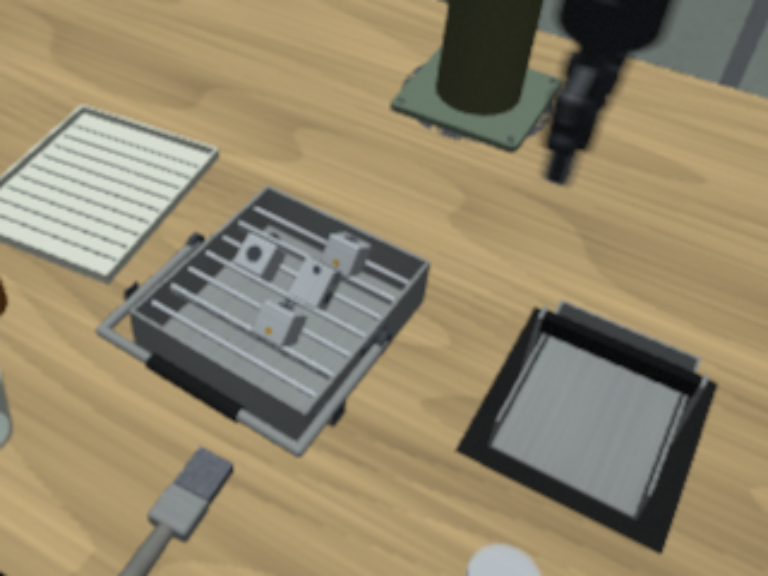

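View pics/t25z.png

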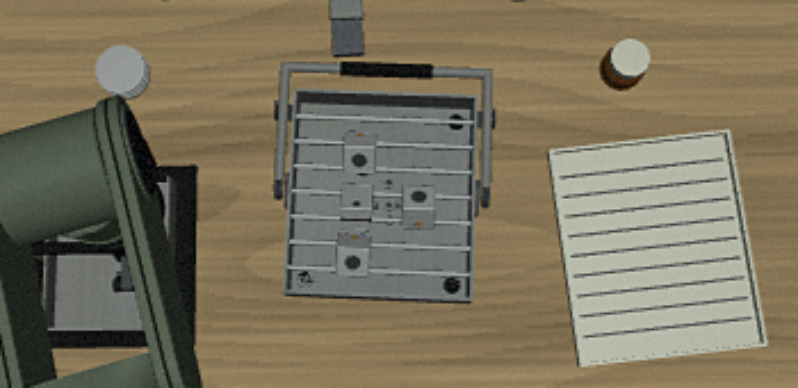

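```bash
python3 - <<'E'
from h import *
go([550,-8,290],-93+1e-6)
E
```

```text
t 34.88 tcp [453.8 215.5 283.5] jaw -0.4 F [-0.6 -1.  -0. ] open 0.545 q [ 0.27  0.01  1.65 -0.    1.48  0.28]
linear [-0.0059, 0.0979, 0.2227] spin -1.526 dist 243
```

```bash
python3 -m inch '{"claw":[0.2,0.2,0.2,0.2,0.2,0.2,0.2,0.2,0.2,0.2],"linear":[[-0.006,0.098,0.223],[-0.006,0.098,0.223],[-0.006,0.098,0.223],[-0.006,0.098,0.223],[-0.006,0.098,0.223],[-0.006,0.098,0.223],[-0.006,0.098,0.223],[-0.006,0.098,0.223],[-0.006,0.098,0.223],[-0.006,0.098,0.223]],"spin":[1.616,1.616,1.616,1.616,1.616,1.616,1.616,1.616,1.616,1.616]}'; python3 - <<'E'
from h import *
go([550,-8,290],-93)
f=snap('wrist','w26')
E
```

```text
time_s: 36.12
eef_pos: [550.9, -3.9, 288.0]
eef_rot: [-2.525, 1.57, 0.571]
contact_force: [-0.7, -0.2, -0.3]
opening: 0.8
t 36.12 tcp [550.9  -3.9 288. ] jaw -92.7 F [-0.7 -0.2 -0.3] open 0.8 q [-0.16  0.12  1.53  0.    1.5   1.45]
linear [-0.002, 0.0042, 0.0007] spin 0.006 dist 5
```

View pics/w26.png

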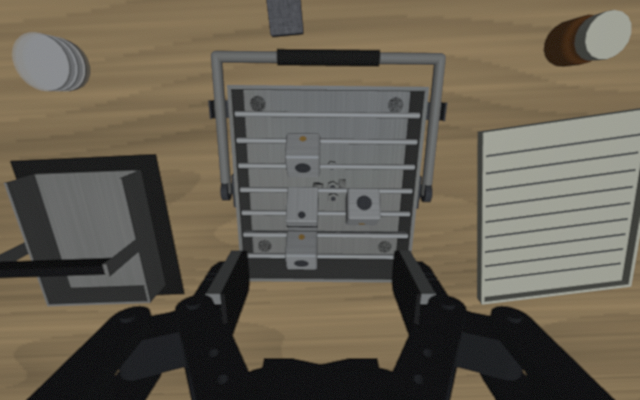

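```bash
cat >> h.py <<'E'
BC=np.array([518.,-8.]); BA=np.radians(-3.0)
def blocks(f, zmin=68, show=True):
    X=cloud(f); c,s=np.cos(BA),np.sin(BA)
    d=X[...,:2]-BC; bx=d[...,0]*c+d[...,1]*s; by=-d[...,0]*s+d[...,1]*c
    m=((abs(bx)<112)&(abs(by)<100)&(X[...,2]>zmin)&(X[...,2]<125)).astype(np.uint8)
    m[210:,:][:, :260]*=1
    m=cv2.morphologyEx(m,cv2.MORPH_OPEN,np.ones((3,3),np.uint8))
    n,l,st,ce=cv2.connectedComponentsWithStats(m)
    out=[]
    for i in range(1,n):
        if st[i,4]<60: continue
        k=l==i; r=cv2.minAreaRect(np.stack([bx[k],by[k]],1).astype(np.float32)); P=X[k]
        print(i,st[i].tolist(),'box', np.round(r[0],1),np.round(r[1],1),round(r[2],1),'x',np.percentile(bx[k],[2,98]).round(1),'y',np.percentile(by[k],[2,98]).round(1),'z',np.percentile(P[:,2],[2,50,98]).round(1),'world',P.mean(0).round(1))
    return m
E
python3 - <<'E'
from h import *
f=load('w26'); m=blocks(f,66)
im=f['frame'][70:300,200:450]; cv2.imwrite('pics/w26z.png',cv2.resize(im,None,fx=3.2,fy=2.6*1.0,interpolation=cv2.INTER_CUBIC))
E
```

```text
1 [285, 133, 35, 44, 1481] box [46.5 25.7] [49.  37.4] 0.1 x [23.1 70.1] y [ 7.1 43.1] z [69.3 82.9 93.7] world [568.4  14.5  82.6]
2 [286, 187, 33, 44, 1348] box [-18.3  26.3] [36.6 53.6] 89.7 x [-42.2   7.9] y [ 9.  43.5] z [69.1 84.2 96.4] world [506.6  18.7  83.7]
3 [346, 188, 35, 37, 1235] box [-15.1 -44.6] [38.1 48.1] 89.9 x [-36.7   8.4] y [-62.3 -25.7] z [71.5 84.  93.6] world [505.7 -51.1  83.6]
4 [285, 231, 32, 39, 1151] box [-73.7  28.6] [37.2 50.5] 89.7 x [-95.  -49.6] y [10.1 45.9] z [67.7 82.9 93.6] world [452.7  23.6  82.4]
```

View pics/w26z.png

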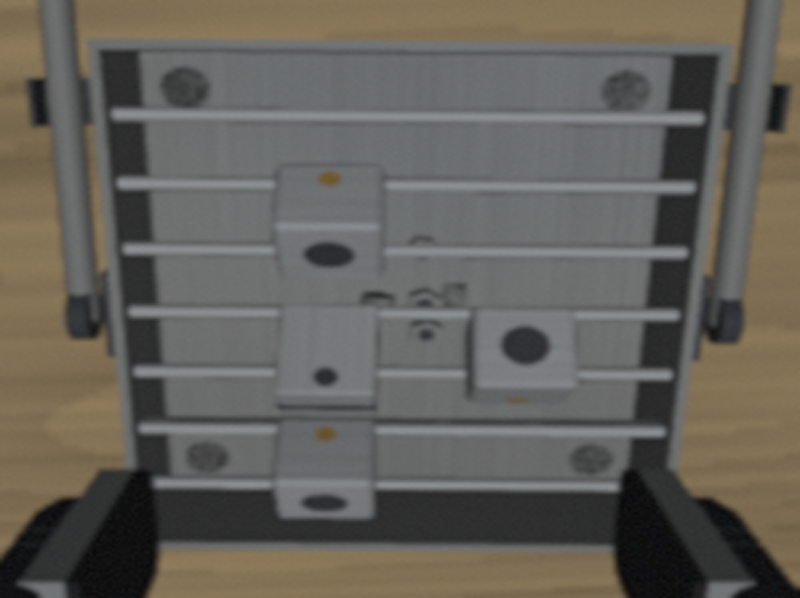

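```bash
python3 -c "
from h import *
go([566,15,130],-93); go([566,15,60],-93)"
```

```text
t 36.17 tcp [550.8  -4.  287.9] jaw -92.6 F [ 0.6  0.  -0.7] open 0.802 q [-0.16  0.12  1.53  0.    1.5   1.45]
linear [0.1579, -0.0196, -0.0142] spin 0.0066 dist 160
t 36.17 tcp [550.8  -4.  287.9] jaw -92.6 F [ 0.6  0.  -0.7] open 0.802 q [-0.16  0.12  1.53  0.    1.5   1.45]
linear [0.2279, -0.0196, -0.0142] spin 0.0066 dist 229
```

```bash
python3 -m inch '{"claw":[0.36,0.36,0.36,0.36,0.36,0.36,0.36,0.36,0.36,0.36],"linear":[[0.06,-0.02,-0.014],[0.11,-0.02,-0.014],[0.15,-0.02,-0.014],[0.158,-0.02,-0.014],[0.175,-0.02,-0.014],[0.195,-0.02,-0.014],[0.215,-0.02,-0.014],[0.227,-0.02,-0.014],[0.227,-0.02,-0.014],[0.227,-0.02,-0.014]],"spin":[0.007,0.007,0.007,0.007,0.007,0.007,0.007,0.007,0.007,0.007]}'; python3 - <<'E'
from h import *
go([566,15,60],-93)
f=snap('wrist','w27')
E
```

```text
time_s: 37.42
eef_pos: [566.7, 14.7, 61.7]
eef_rot: [3.071, 1.569, -0.125]
contact_force: [-0.4, -0.4, -0.3]
opening: 0.643
t 37.42 tcp [566.7  14.7  61.7] jaw -93.2 F [-0.4 -0.4 -0.3] open 0.643 q [-0.13  0.38  1.7   0.    1.06  1.5 ]
linear [0.0017, -0.0003, 0.0007] spin -0.0028 dist 2
```

View pics/w27.png

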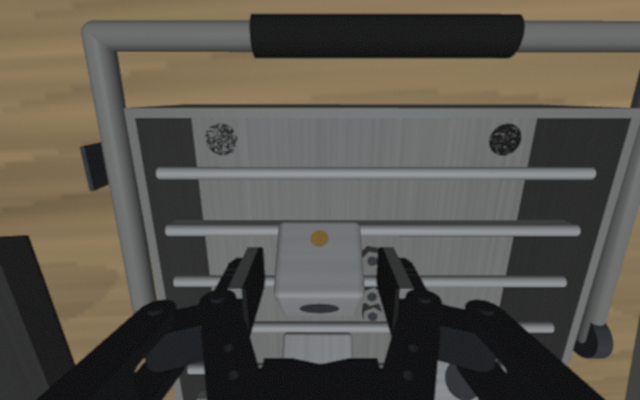

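```bash
python3 -m inch '{"claw":[0.6,1,1,1,1,1,1,1,1,1],"linear":[[0,0,0],[0,0,0],[0,0,0],[0,0,0],[0,0,0],[-0.01,0,0],[-0.03,0,0],[-0.06,0,0],[-0.09,0,0],[-0.10,0,0]],"spin":[0,0,0,0,0,0,0,0,0,0]}'; python3 - <<'E'
from h import *
go([526,-377,150],-93); go([526,-377,35],-93)
f=snap('wrist','w28')
E
```

```text
time_s: 38.72
eef_pos: [566.9, 14.7, 162.9]
eef_rot: [3.063, 1.567, -0.134]
contact_force: [-0.0, 1.3, -0.2]
opening: 0.434
t 38.73 tcp [566.9  14.7 162.9] jaw -93.2 F [-0.   1.3 -0.2] open 0.434 q [-0.13  0.25  1.63 -0.    1.25  1.5 ]
linear [0.0129, 0.3933, 0.0193] spin -0.0028 dist 394
t 38.73 tcp [566.9  14.7 162.9] jaw -93.2 F [-0.   1.3 -0.2] open 0.434 q [-0.13  0.25  1.63 -0.    1.25  1.5 ]
linear [0.1279, 0.3933, 0.0198] spin -0.0028 dist 414
```

View pics/w28.png

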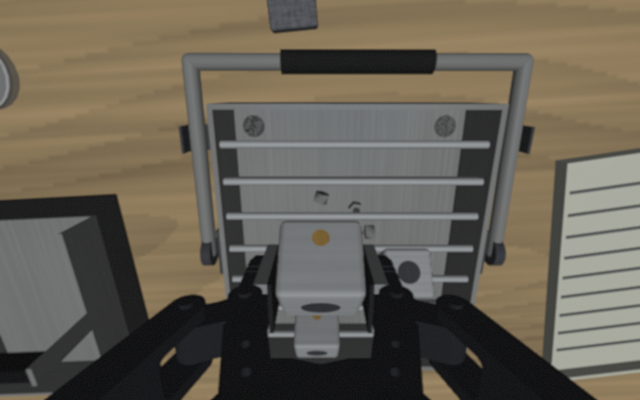

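```bash
python3 -m inch '{"claw":[1,1,1,1,1,1,1,1,1,1],"linear":[[0,0.04,0.002],[0,0.10,0.005],[0,0.16,0.008],[0,0.22,0.011],[0,0.28,0.014],[0.02,0.335,0.017],[0.06,0.375,0.019],[0.09,0.393,0.020],[0.115,0.393,0.020],[0.125,0.393,0.020]],"spin":[0,0,0,0,0,0,0,0,0,0]}'; python3 - <<'E'
from h import *
go([526,-377,26],-93)
E
```

```text
time_s: 40.02
eef_pos: [521.6, -374.8, 31.6]
eef_rot: [-0.711, 1.564, 2.374]
contact_force: [-0.4, 0.6, -1.1]
opening: 0.431
t 40.02 tcp [ 521.6 -374.8   31.6] jaw -93.2 F [-0.4  0.6 -1.1] open 0.431 q [-0.76  0.56  1.5   0.    1.08  0.87]
linear [0.0056, 0.0019, -0.0045] spin -0.0035 dist 7
```

```bash
python3 -m inch '{"claw":[1,1,1,0.75,0.5,0.36,0.36,0.36,0.36,0.36],"linear":[[0.003,0.002,-0.003],[0.006,0.002,-0.003],[0.008,0.002,-0.003],[0.008,0.002,-0.003],[0.008,0.002,-0.003],[0.008,0.002,-0.003],[-0.03,0.002,-0.003],[-0.08,0.002,-0.003],[-0.10,0.002,-0.003],[-0.10,0.002,-0.003]],"spin":[0,0,0,0,0,0,0,0,0,0]}'; python3 - <<'E'
from h import *
go([447,24,130],-93); go([447,24,60],-93)
f=snap('wrist','w29')
E
```

```text
time_s: 41.28
eef_pos: [527.9, -379.6, 137.7]
eef_rot: [2.435, 1.566, -0.762]
contact_force: [0.3, 0.7, -0.7]
opening: 0.642
t 41.27 tcp [ 527.9 -379.6  137.7] jaw -93.2 F [ 0.3  0.7 -0.7] open 0.642 q [-0.76  0.44  1.43 -0.    1.26  0.87]
linear [0.0062, -0.3986, 0.103] spin -0.0029 dist 412
t 41.27 tcp [ 527.9 -379.6  137.7] jaw -93.2 F [ 0.3  0.7 -0.7] open 0.642 q [-0.76  0.44  1.43 -0.    1.26  0.87]
linear [0.0762, -0.3988, 0.1033] spin -0.0029 dist 419
```

View pics/w29.png

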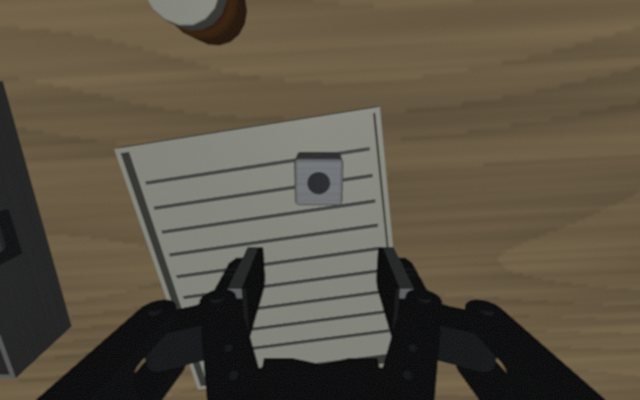

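```bash
python3 -m inch '{"claw":[0.36,0.36,0.36,0.36,0.36,0.36,0.36,0.36,0.36,0.36],"linear":[[0,-0.062,0.016],[0,-0.124,0.032],[0,-0.186,0.048],[0,-0.248,0.064],[0,-0.310,0.080],[0,-0.370,0.095],[0.006,-0.399,0.103],[0.03,-0.399,0.103],[0.055,-0.399,0.103],[0.076,-0.399,0.103]],"spin":[0,0,0,0,0,0,0,0,0,0]}'; python3 - <<'E'
from h import *
go([447,24,60],-93)
f=snap('wrist','w30')
E
```

```text
time_s: 42.58
eef_pos: [443.1, 26.1, 56.3]
eef_rot: [-0.077, 1.565, 3.01]
contact_force: [0.1, 0.5, -0.9]
opening: 0.642
t 42.58 tcp [443.1  26.1  56.3] jaw -93.1 F [ 0.1  0.5 -0.9] open 0.642 q [-0.14  0.17  2.   -0.    0.98  1.49]
linear [-0.0037, 0.0018, -0.004] spin -0.0022 dist 6
```

View pics/w30.png

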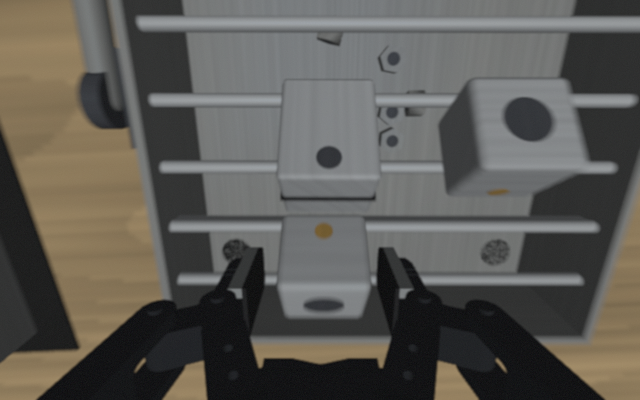

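```bash
python3 -m inch '{"claw":[0.36,0.36,1,1,1,1,1,1,1,1],"linear":[[-0.003,0.001,-0.004],[-0.003,0.001,-0.004],[-0.003,0.001,-0.004],[-0.003,0.001,-0.004],[-0.003,0.001,-0.004],[-0.003,0.001,-0.004],[-0.015,0.001,-0.004],[-0.04,0.001,-0.004],[-0.08,0.001,-0.004],[-0.10,0.001,-0.004]],"spin":[0,0,0,0,0,0,0,0,0,0]}'; python3 - <<'E'
from h import *
go([396,-390,150],-93); go([396,-390,24],-93)
E
```

```text
time_s: 43.88
eef_pos: [450.9, 24.2, 162.1]
eef_rot: [3.103, 1.567, -0.093]
contact_force: [0.2, -0.3, -0.6]
opening: 0.432
t 43.88 tcp [450.9  24.2 162.1] jaw -93.2 F [ 0.2 -0.3 -0.6] open 0.432 q [-0.14  0.01  1.91  0.    1.22  1.49]
linear [0.012, 0.4166, 0.032] spin -0.0028 dist 418
t 43.88 tcp [450.9  24.2 162.1] jaw -93.2 F [ 0.2 -0.3 -0.6] open 0.432 q [-0.14  0.01  1.91  0.    1.22  1.49]
linear [0.138, 0.4166, 0.0324] spin -0.0028 dist 440
```

```bash
python3 -m inch '{"claw":[1,1,1,1,1,1,1,1,1,1],"linear":[[0,0.05,0.004],[0,0.11,0.008],[0,0.17,0.013],[0,0.23,0.018],[0,0.29,0.022],[0,0.35,0.027],[0.03,0.395,0.030],[0.07,0.416,0.032],[0.10,0.416,0.032],[0.125,0.416,0.032]],"spin":[0,0,0,0,0,0,0,0,0,0]}'; python3 - <<'E'
from h import *
go([396,-390,24],-93)
E
```

```text
time_s: 45.12
eef_pos: [394.2, -389.1, 33.2]
eef_rot: [-0.964, 1.569, 2.121]
contact_force: [-0.2, 0.6, -0.6]
opening: 0.427
t 45.12 tcp [ 394.2 -389.1   33.2] jaw -93.2 F [-0.2  0.6 -0.6] open 0.427 q [-0.94  0.41  1.74  0.    1.    0.69]
linear [0.0092, 0.0008, -0.0019] spin -0.0039 dist 9
```

```bash
python3 -m inch '{"claw":[1,1,1,0.75,0.5,0.36,0.36,0.36,0.36,0.36],"linear":[[0.003,0,-0.001],[0.006,0,-0.001],[0.009,0,-0.001],[0.009,0,-0.001],[0.009,0,-0.001],[0.009,0,-0.001],[-0.03,0,-0.001],[-0.08,0,-0.001],[-0.10,0,-0.001],[-0.10,0,-0.001]],"spin":[0,0,0,0,0,0,0,0,0,0]}'; python3 - <<'E'
from h import *
go([502,19,140],-93); go([502,19,60],-93)
f=snap('wrist','w31')
E
```

```text
time_s: 46.38
eef_pos: [397.2, -391.0, 137.1]
eef_rot: [2.259, 1.565, -0.937]
contact_force: [-0.3, 0.2, 0.4]
opening: 0.643
t 46.38 tcp [ 397.2 -391.   137.1] jaw -93.2 F [-0.3  0.2  0.4] open 0.643 q [-0.93  0.26  1.68 -0.    1.19  0.69]
linear [-0.0045, -0.4151, -0.0821] spin -0.0028 dist 423
t 46.38 tcp [ 397.2 -391.   137.1] jaw -93.2 F [-0.3  0.2  0.4] open 0.643 q [-0.93  0.26  1.68 -0.    1.19  0.69]
linear [0.0755, -0.4155, -0.0818] spin -0.0028 dist 430
```

View pics/w31.png

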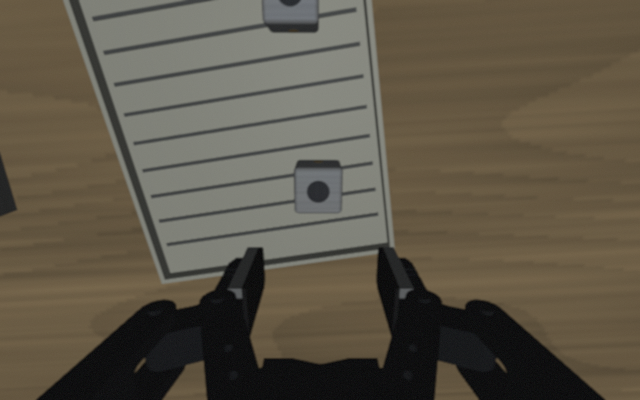

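```bash
python3 -m inch '{"claw":[0.36,0.36,0.36,0.36,0.36,0.36,0.36,0.36,0.36,0.36],"linear":[[0,-0.062,-0.012],[0,-0.124,-0.024],[0,-0.186,-0.036],[0,-0.248,-0.049],[0,-0.310,-0.061],[0,-0.370,-0.073],[-0.003,-0.41,-0.081],[-0.003,-0.415,-0.082],[0.02,-0.415,-0.082],[0.02,-0.415,-0.082]],"spin":[0,0,0,0,0,0,0,0,0,0]}'; python3 - <<'E'
from h import *
go([502,19,60],-93)
f=snap('wrist','w32')
blocks(f,68)
E
```

```text
time_s: 47.68
eef_pos: [497.8, 20.1, 111.5]
eef_rot: [-0.019, 1.563, 3.067]
contact_force: [-0.4, 0.6, 0.2]
opening: 0.638
t 47.67 tcp [497.8  20.1 111.5] jaw -93.2 F [-0.4  0.6  0.2] open 0.638 q [-0.13  0.19  1.84 -0.    1.13  1.49]
linear [0.0514, 0.0008, -0.0047] spin -0.0034 dist 52
1 [288, 180, 65, 83, 5073] box [-18.1  26.7] [36.1 53.8] 89.8 x [-41.5   7.8] y [ 9.7 43.8] z [69.6 84.9 96.3] world [507.6  19.3  84. ]
2 [402, 181, 79, 70, 4984] box [-14.8 -44.2] [47.9 38.5] 0.1 x [-34.    8.2] y [-61.3 -25.3] z [71.3 83.8 93.6] world [506.7 -49.2  83.5]
3 [247, 247, 17, 11, 97] box [-11.1  55.6] [9.  5.3] 44.5 x [-14.9  -9. ] y [53.8 60.3] z [117.1 122.2 124.8] world [510.5  48.5 121.9]
4 [376, 247, 19, 36, 174] box [-18.   -0.9] [ 6.3 20. ] 70.6 x [-28.   -9.4] y [-6.8 -0.5] z [117.2 121.6 124.8] world [502.   -9.  121.4]
5 [261, 259, 5, 21, 75] box [-21.1  54. ] [ 0.6 14.3] 89.0 x [-28.1 -14.6] y [53.8 54.2] z [116.5 120.8 124.5] world [500.   47.  120.7]
```

View pics/w32.png

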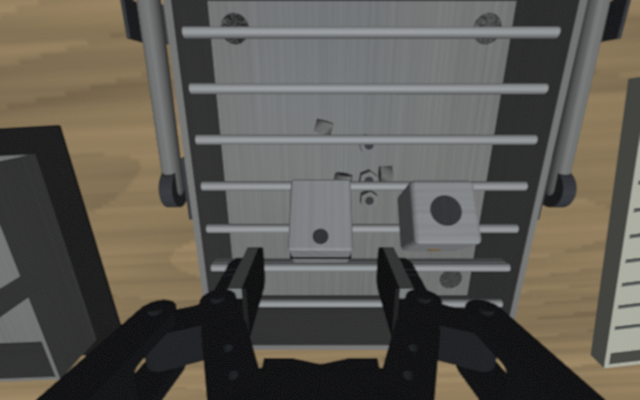

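```bash
python3 -m inch '{"claw":[0.36,0.36,0.36,0.36,1,1,1,1,1,1],"linear":[[0.02,0.001,-0.004],[0.04,0.001,-0.004],[0.051,0.001,-0.004],[0.051,0.001,-0.004],[0.051,0.001,-0.004],[0.051,0.001,-0.004],[0.051,0.001,-0.004],[0.03,0.001,-0.004],[0,0.001,-0.004],[-0.05,0.001,-0.004]],"spin":[0,0,0,0,0,0,0,0,0,0]}'; python3 - <<'E'
from h import *
go([516,-278,160],-93); go([516,-278,24],-93)
f=snap('wrist','w33')
E
```

```text
time_s: 48.98
eef_pos: [502.8, 19.5, 163.5]
eef_rot: [-0.126, 1.566, 2.961]
contact_force: [1.0, 0.3, -1.4]
opening: 0.409
t 48.98 tcp [502.8  19.5 163.5] jaw -93.2 F [ 1.   0.3 -1.4] open 0.409 q [-0.13  0.13  1.78  0.    1.24  1.49]
linear [0.0032, 0.2964, -0.0296] spin -0.0028 dist 298
t 48.98 tcp [502.8  19.5 163.5] jaw -93.2 F [ 1.   0.3 -1.4] open 0.409 q [-0.13  0.13  1.78  0.    1.24  1.49]
linear [0.1392, 0.2965, -0.0302] spin -0.0028 dist 329
```

View pics/w33.png

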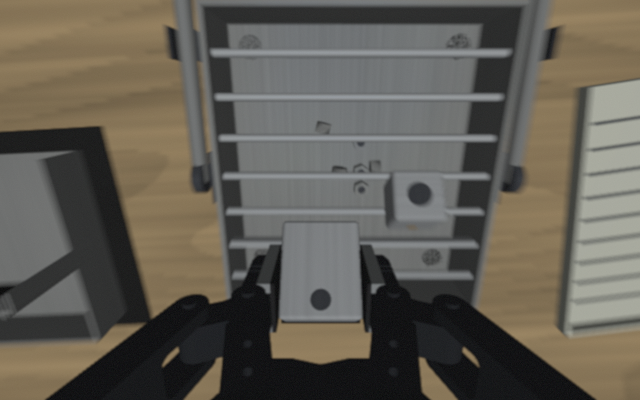

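```bash
python3 -m inch '{"claw":[1,1,1,1,1,1,1,1,1,1],"linear":[[0,0.05,-0.005],[0,0.11,-0.011],[0,0.17,-0.017],[0,0.23,-0.023],[0.01,0.275,-0.028],[0.05,0.296,-0.030],[0.09,0.296,-0.030],[0.115,0.296,-0.030],[0.125,0.296,-0.030],[0.130,0.296,-0.030]],"spin":[0,0,0,0,0,0,0,0,0,0]}'; python3 - <<'E'
from h import *
go([516,-278,24],-93)
E
```

```text
time_s: 50.28
eef_pos: [518.6, -278.0, 34.4]
eef_rot: [2.811, 1.57, -0.386]
contact_force: [-0.2, -0.6, -0.3]
opening: 0.41
t 50.27 tcp [ 518.6 -278.    34.4] jaw -93.1 F [-0.2 -0.6 -0.3] open 0.41 q [-0.64  0.46  1.65  0.    1.03  0.99]
linear [0.0104, 0.0001, 0.0026] spin -0.0026 dist 11
```

```bash
python3 -m inch '{"claw":[1,1,1,1,0.75,0.5,0.36,0.36,0.36,0.36],"linear":[[0.003,0,0],[0.006,0,0],[0.009,0,0],[0.009,0,0],[0.009,0,0],[0.009,0,0],[0.009,0,0],[-0.03,0,0],[-0.08,0,0],[-0.10,0,0]],"spin":[0,0,0,0,0,0,0,0,0,0]}'; python3 - <<'E'
from h import *
go([501,-51,140],-93); go([501,-51,60],-93)
f=snap('wrist','w34')
E
```

```text
time_s: 51.52
eef_pos: [520.1, -279.3, 138.0]
eef_rot: [2.551, 1.565, -0.646]
contact_force: [0.0, -0.2, -0.9]
opening: 0.641
t 51.52 tcp [ 520.1 -279.3  138. ] jaw -93.2 F [ 0.  -0.2 -0.9] open 0.641 q [-0.64  0.32  1.6  -0.    1.21  0.99]
linear [-0.0029, -0.2269, 0.0316] spin -0.0028 dist 229
t 51.52 tcp [ 520.1 -279.3  138. ] jaw -93.2 F [ 0.  -0.2 -0.9] open 0.641 q [-0.64  0.32  1.6  -0.    1.21  0.99]
linear [0.0771, -0.2272, 0.032] spin -0.0028 dist 242
```

View pics/w34.png

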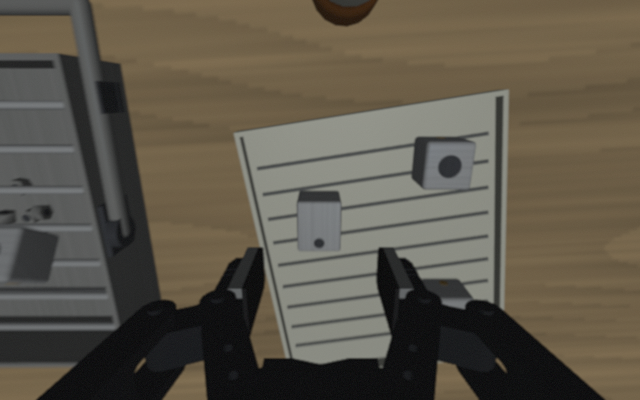

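```bash
python3 -m inch '{"claw":[0.36,0.36,0.36,0.36,0.36,0.36,0.36,0.36,0.36,0.36],"linear":[[0,-0.06,0.008],[0,-0.12,0.016],[0,-0.18,0.025],[0,-0.22,0.031],[0.01,-0.227,0.032],[0.03,-0.227,0.032],[0.05,-0.227,0.032],[0.07,-0.227,0.032],[0.077,-0.227,0.032],[0.077,-0.227,0.032]],"spin":[0,0,0,0,0,0,0,0,0,0]}'; python3 - <<'E'
from h import *
go([501,-51,60],-93)
f=snap('wrist','w35')
E
```

```text
time_s: 52.82
eef_pos: [498.4, -50.1, 56.7]
eef_rot: [-0.118, 1.569, 2.967]
contact_force: [0.4, -0.9, 0.0]
opening: 0.64
t 52.83 tcp [498.4 -50.1  56.7] jaw -93.2 F [ 0.4 -0.9  0. ] open 0.64 q [-0.27  0.27  1.86 -0.    1.    1.35]
linear [-0.0033, 0.0008, -0.0027] spin -0.0037 dist 4
```

View pics/w35.png

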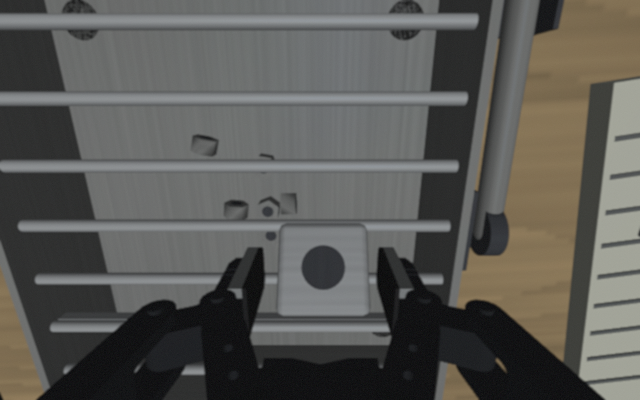

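```bash
python3 -m inch '{"claw":[0.36,1,1,1,1,1,1,1,1,1],"linear":[[-0.003,0.001,-0.003],[-0.003,0.001,-0.003],[-0.003,0.001,-0.003],[-0.003,0.001,-0.003],[-0.003,0.001,-0.003],[-0.015,0.001,-0.003],[-0.05,0.001,-0.003],[-0.09,0.001,-0.003],[-0.1,0.001,-0.003],[-0.1,0.001,-0.003]],"spin":[0,0,0,0,0,0,0,0,0,0]}'; python3 - <<'E'
from h import *
go([387,-290,160],-93); go([387,-290,33],-93)
E
```

```text
time_s: 54.12
eef_pos: [501.9, -50.7, 157.8]
eef_rot: [2.919, 1.57, -0.278]
contact_force: [0.1, 0.6, -1.5]
opening: 0.437
t 54.12 tcp [501.9 -50.7 157.8] jaw -93.2 F [ 0.1  0.6 -1.5] open 0.437 q [-0.27  0.13  1.79 -0.    1.22  1.35]
linear [-0.0022, 0.2452, 0.1015] spin -0.0027 dist 265
t 54.12 tcp [501.9 -50.7 157.8] jaw -93.2 F [ 0.1  0.6 -1.5] open 0.437 q [-0.27  0.13  1.79 -0.    1.22  1.35]
linear [0.1248, 0.2452, 0.1016] spin -0.0027 dist 293
```

```bash
python3 -m inch '{"claw":[1,1,1,1,1,1,1,1,1,1],"linear":[[0,0.05,0.020],[0,0.10,0.041],[0,0.15,0.062],[0,0.20,0.082],[0.01,0.235,0.097],[0.05,0.245,0.101],[0.09,0.245,0.101],[0.115,0.245,0.101],[0.125,0.245,0.101],[0.127,0.245,0.101]],"spin":[0,0,0,0,0,0,0,0,0,0]}'; python3 -m inch '{"claw":[1,1,1,0.75,0.5,0.36,0.36,0.36,0.36,0.36],"linear":[[0.003,0,0],[0.006,0,0],[0.008,0,0],[0.008,0,0],[0.008,0,0],[0.008,0,0],[-0.03,0,0],[-0.08,0,0],[-0.16,0,0],[-0.20,-0.08,0]],"spin":[0,0,0,0,0,0,0,0,0,0]}'; python3 - <<'E'
from h import *
go([350,100,250],-93)
f=snap('wrist','w36')
E
```

```text
time_s: 55.38
eef_pos: [386.7, -289.0, 29.3]
eef_rot: [-0.757, 1.568, 2.33]
contact_force: [0.1, -0.2, -0.6]
opening: 0.431
time_s: 56.62
eef_pos: [392.0, -242.1, 213.8]
eef_rot: [2.417, 1.563, -0.784]
contact_force: [1.4, 0.9, 0.6]
opening: 0.639
t 56.62 tcp [ 392.  -242.1  213.8] jaw -93.4 F [1.4 0.9 0.6] open 0.639 q [-0.74 -0.03  1.84 -0.    1.33  0.89]
linear [-0.0383, -0.3388, 0.062] spin -0.0071 dist 347
```

View pics/w36.png

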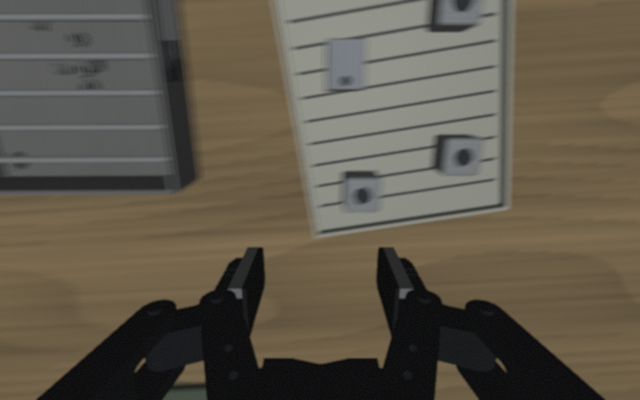

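```bash
python3 -m inch '{"claw":[0.36,0.36,0.36,0.36,0.36,0.36,0.36,0.36,0.36,0.36],"linear":[[-0.08,-0.06,0],[-0.08,-0.12,0.01],[-0.08,-0.17,0.02],[-0.08,-0.22,0.03],[-0.08,-0.27,0.04],[-0.08,-0.30,0.04],[-0.08,-0.30,0.04],[-0.08,-0.30,0.04],[-0.08,-0.30,0.04],[-0.08,-0.30,0.04]],"spin":[0,0,0,0,0,0,0,0,0,0]}'; python3 - <<'E'
from h import *
go([350,100,250],-93)
f=snap('top','t37'); cv2.imwrite('pics/t37z.png',cv2.resize(f['frame'][110:300,170:520],None,fx=2.28,fy=2.28))
X=cloud(f)
T=np.array([456.4,-333.8]); a=np.radians(5.5); R=np.array([[np.cos(a),np.sin(a)],[-np.sin(a),np.cos(a)]])
m=np.zeros(X.shape[:2],bool); m[165:290,400:515]=1; m&=(X[...,2]>24)&(X[...,2]<70)
m=cv2.morphologyEx(m.astype(np.uint8),cv2.MORPH_OPEN,np.ones((3,3),np.uint8))
n,l,st,ce=cv2.connectedComponentsWithStats(m)
for i in range(1,n):
    P=X[l==i]; print('block',st[i,4],(R@(P[:,:2].mean(0)-T)).round(),P[:,2].max().round(1),np.median(P[:,2]).round(1))
for n,(u,v),r,h in [('dishes',(223,152),25,39),('jar',(445,148),20,65)]:
    mm=np.zeros(X.shape[:2],bool); mm[v-r:v+r,u-r:u+r]=1; mm&=(X[...,2]>h-12)&(X[...,2]<h+10); print(n,X[mm].mean(0).round(1))
mm=np.zeros(X.shape[:2],bool); mm[155:175,285:400]=1; mm&=(X[...,2]>35)&(X[...,2]<80); mm&=X[...,0]>655; print('bail',X[mm].mean(0).round(1),np.percentile(X[mm][:,2],[5,50,95]).round(1))
f=snap('scene','s37'); cv2.imwrite('pics/s37z.png',cv2.resize(f['frame'][100:340,170:520],None,fx=2.28,fy=2.28))
E
```

```text
time_s: 57.92
eef_pos: [367.0, 61.7, 289.4]
eef_rot: [0.591, 1.571, -2.608]
contact_force: [0.4, -0.0, 0.7]
opening: 0.639
t 57.92 tcp [367.   61.7 289.4] jaw -93.3 F [ 0.4 -0.   0.7] open 0.639 q [-0.07 -0.3   1.91 -0.    1.53  1.56]
linear [0.0394, -0.0372, 0.0192] spin -0.0048 dist 58
block 218 [ 82. -50.] 47.1 39.1
block 235 [46. 55.] 44.8 37.3
block 221 [-56. -47.] 45.0 38.8
block 232 [-79.  56.] 48.0 38.8
dishes [679.5 308.5  38.5]
jar [ 674.7 -302.9   64. ]
bail [656.6 105.6  59.3] [55.3 58.9 63.8]
```

View pics/t37z.png

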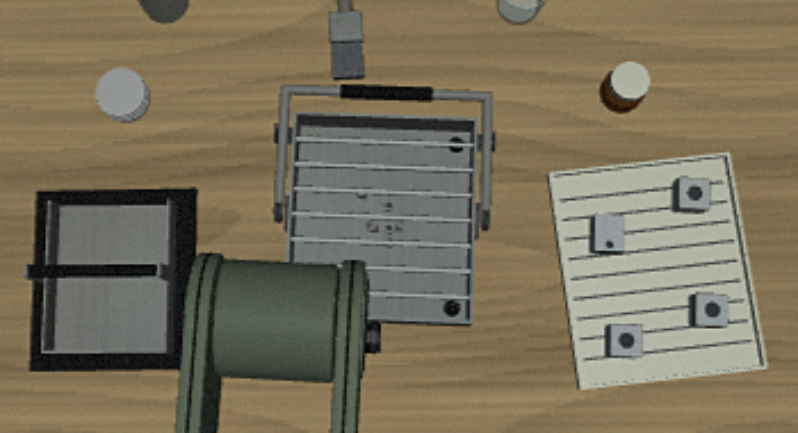

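View pics/s37z.png

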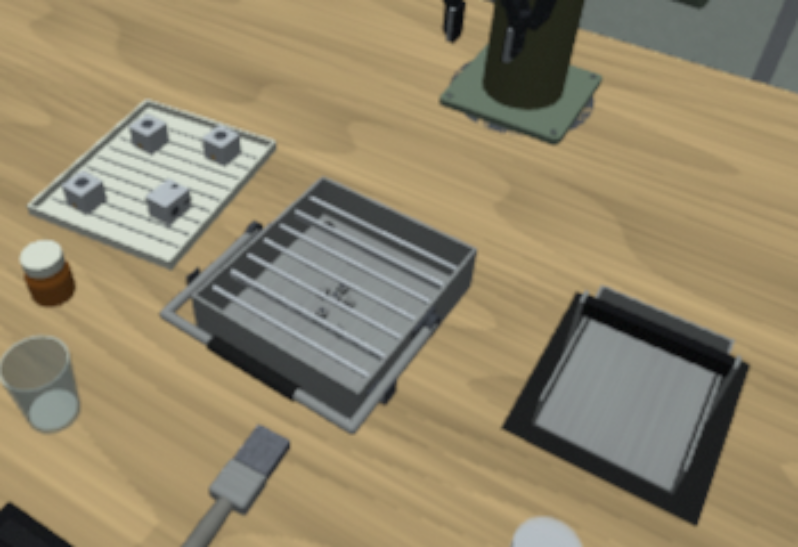

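```bash
python3 - <<'E'
from h import *
f=load('w35'); X=cloud(f)
for u,v in [(205,145),(264,155),(236,210),(268,210),(289,203),(271,237)]: print(X[v,u].round(1), X[v-2:v+3,u-2:u+3,2].round().tolist()[2])
f=load('t37'); blocks(f,62)
E
```

```text
[553.7  12.7  16.5] [18.0, 19.0, 17.0, 17.0, 17.0]
[544.7 -18.9   8.4] [10.0, 10.0, 8.0, 9.0, 8.0]
[ 5.142e+02 -3.000e-01  1.880e+01] [18.0, 17.0, 19.0, 18.0, 18.0]
[511.9 -18.9  15.4] [14.0, 15.0, 15.0, 14.0, 14.0]
[516.5 -32.5  18. ] [18.0, 19.0, 18.0, 18.0, 19.0]
[492.9 -18.5  13.7] [15.0, 14.0, 14.0, 15.0, 15.0]
```

All six nuts lie at z ≈ 8–19 mm in the pan, and nothing is left on the grate. I'm handing in.

```bash
python3 -c "
from plant import hand_in
print(hand_in())"
```

```text
the job is handed in; nothing more can be done
None
```

The job is done and was handed in at about 58 s of the 210 s allowed; `hand_in()` gives no verdict, so success is judged only from my own checks.

**What I did**
- **Handle:** I pushed it over along its arc and pressed it down until it stopped at about 22 N. The bar height at that point works out to roughly 1.60 rad.
- **Tipping:** The tool cannot tilt, so I set the scoop across the near rim and pushed its bridge bar so that it tipped about its lip, which caught on a grate bar. I then gripped the bar at about 55° of tilt and drew the scoop up and back.
- **Putting away:** I stood the empty scoop on the mat and moved the pieces into the tray one at a time.

**Last checks**
- **Nuts:** all six are in the pan, at 8–19 mm height, with nothing left on the grate.
- **Large pieces:** all four lie flat and apart in the tray, with their tops about 38 mm up.
- **Scoop:** it is empty and upright, about 2 mm from the mat's centre.
- **Handle:** it is still down in the pictures; I did not measure its angle again at the end.
- **Jar:** it has not moved.

**What did not go to plan**
- While I was lowering the scoop its lip slid about 100 mm forward and stopped right beside the petri dishes. I re-gripped it and moved it back.
- In the last image the dishes read about 4 mm from their starting place. That may be a light touch or depth noise; the limit is 30 mm.
- One block on the grate seemed to have turned or shifted between two looks before I picked it up. I measured it again first.

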